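Set up a sample bath with hook-on tube holders

TASK

Set up the sample bath: first close its drain by turning the brass spindle fully clockwise with the green-handled square key, which goes back upright in its stand afterwards. Then hang both tube holders inside the bath, next to each other, by hooking their bent lips over the blue-striped front rim, and after that move every tube from the rack into the holders' cells, one to a cell, cap up. Leave the bottles alone.

Things in the scene. Friction and masses are not known exactly. Their poses are not given: they have to be found in the camera images.
- tank: open stainless-steel bath, 130 mm (its x) by 240 mm (its y), rim 75 mm high, walls 4 mm thick, inside floor 4 mm above the bench; fixed to the bench. Origin: centre of its underside; z up. Its front long wall, on its own -x side nearest the robot and marked outside by a blue stripe, has its middle plane at x = -63 mm of this frame. A grey drain block (66 x 60 x 30 mm high) is attached to its -y end
- drain_mouth (a point): centre of the mouth of the square recess in the brass drain spindle (34 mm square, on top of the drain block, with a red pointer on its own +x side), 50 mm above the bench. The recess is 12 mm square and 14 mm deep, its sides parallel to this frame's x and y axes, with chamfered mouth. z up
- drain (a joint): angle of the captive drain spindle, rad: 0 = fully open; it grows when turned clockwise seen from above and ends at a stop at 1.0 = closed. Stiffness: friction only, about 0.06 N m; it stays where it is left
- key_grip (a point): centre of the green handle bar of the T-shaped key; bar 60 mm long (this frame's x), 12 mm thick (y), 30 mm high (z). z points from the tip to the handle. Below the bar is a steel shank 10 mm square, sides parallel to x and y, with a slightly narrower end; its tip lies 65 mm below this point. About 90 g
- key_tip (a point): the lower end of the key's square shank, 65 mm below key_grip. Same axes as key_grip
- stand_mouth (a point): centre of the mouth of the square hole in the grey key stand (60 x 60 x 45 mm block, fixed), 45 mm above the bench; the hole is 13 mm square and 30 mm deep, its sides parallel to this frame's x and y. The key stands in it at the start, its tip on the floor of the hole, 15 mm above the bench
- rack: white fixed rack block, 150 mm (x) by 44 mm (y) by 50 mm high, origin at the centre of its underside; 16 mm round holes along its x axis at x = -54, -18, 18, 54 mm hold the tubes at the start, each tube's lower end 8 mm above the bench
- wash_bottle: bystander: white bottle with green cap, 54 mm across, 118 mm tall, origin at the centre of its underside; leave it alone
- dropper_red: bystander: small bottle with red cap, 27 mm across, 66 mm tall, origin at the centre of its underside; leave it alone
- holder_a_grip (a point): grip point of hook-on tube holder a (white, 250 g, heavy steel foot), 12 mm below the top of its blue tab: 10 mm thick (x), 24 mm wide (y), between the two cells, its top 32 mm above the lip. Holder 80 mm wide (y), underside 80 mm below this point; body 13 mm each way in x, 6 mm thick foot 30 mm to +x. The 60 mm high back wall on the -x side carries the bent lip. z up when it stands or hangs
- holder_a_hook (a point): point in the throat of holder a's lip: on the underside of the lip, midway in the 10 mm wide gap between back wall and downturned edge; 18 mm to -x of and 23 mm below the grip point, 57 mm above the holder's underside. The lip is 60 mm wide (y) and its edge hangs 13 mm below this point. Hung, this point lies on the bath's rim. Same axes as the grip point
- cell_a_left (a point): where the middle of a tube comes to lie when the tube stands in the cell of holder a on its +y side: on the cell's axis (27 mm to +y of the grip point), 50 mm above the cell's floor and 56 mm above the holder's underside. The cell is 20 x 20 mm inside, open at the top, its walls 45 mm high from the underside
- cell_a_right (a point): where the middle of a tube comes to lie when the tube stands in the cell of holder a on its -y side: on the cell's axis (27 mm to -y of the grip point), 50 mm above the cell's floor and 56 mm above the holder's underside. The cell is 20 x 20 mm inside, open at the top, its walls 45 mm high from the underside
- holder_b_grip (a point): grip point of hook-on tube holder b (white, 250 g, heavy steel foot), 12 mm below the top of its blue tab: 10 mm thick (x), 24 mm wide (y), between the two cells, its top 32 mm above the lip. Holder 80 mm wide (y), underside 80 mm below this point; body 13 mm each way in x, 6 mm thick foot 30 mm to +x. The 60 mm high back wall on the -x side carries the bent lip. z up when it stands or hangs
- holder_b_hook (a point): point in the throat of holder b's lip: on the underside of the lip, midway in the 10 mm wide gap between back wall and downturned edge; 18 mm to -x of and 23 mm below the grip point, 57 mm above the holder's underside. The lip is 60 mm wide (y) and its edge hangs 13 mm below this point. Hung, this point lies on the bath's rim. Same axes as the grip point
- cell_b_left (a point): where the middle of a tube comes to lie when the tube stands in the cell of holder b on its +y side: on the cell's axis (27 mm to +y of the grip point), 50 mm above the cell's floor and 56 mm above the holder's underside. The cell is 20 x 20 mm inside, open at the top, its walls 45 mm high from the underside
- cell_b_right (a point): where the middle of a tube comes to lie when the tube stands in the cell of holder b on its -y side: on the cell's axis (27 mm to -y of the grip point), 50 mm above the cell's floor and 56 mm above the holder's underside. The cell is 20 x 20 mm inside, open at the top, its walls 45 mm high from the underside
- tube_0_mid (a point): half-way point of capped sample tube 0 (glass 13 mm across, tan cap 16 mm, 99 mm long, 14 g), 50 mm above its lower end; z points to the cap; may be absent
- tube_1_mid (a point): half-way point of capped sample tube 1 (glass 13 mm across, tan cap 16 mm, 99 mm long, 14 g), 50 mm above its lower end; z points to the cap; may be absent
- tube_2_mid (a point): half-way point of capped sample tube 2 (glass 13 mm across, tan cap 16 mm, 99 mm long, 14 g), 50 mm above its lower end; z points to the cap; may be absent
- tube_3_mid (a point): half-way point of capped sample tube 3 (glass 13 mm across, tan cap 16 mm, 99 mm long, 14 g), 50 mm above its lower end; z points to the cap; may be absent

How it is judged (in metres and radians):
On the way, in this order (a step that is already met when the one before it is completed fails the run):
1. the drain is turned to its closed stop (above 0.9 rad) with the key's tip in the recess (value of joint drain above 0.9 rad and distance between key_tip and drain_mouth below 0.02 m and height (world z) of key_tip below 0.045 m), for 0.1 s.
2. both holders hang by their lips over the front rim (x of holder_a_hook in the frame of tank between -0.073 and -0.053 m and y of holder_a_hook in the frame of tank between -0.09 and 0.09 m and z of holder_a_hook in the frame of tank between 0.071 and 0.08 m and x of each of holder_a_grip, holder_b_grip in the frame of tank above -0.06 m and angle between each of holder_a_grip, holder_b_grip's own z axis and vertical below 0.25 rad and angle between the x axis of each of holder_a_grip, holder_b_grip and the x axis of tank, either way round below 0.25 rad and x of holder_b_hook in the frame of tank between -0.073 and -0.053 m and y of holder_b_hook in the frame of tank between -0.09 and 0.09 m and z of holder_b_hook in the frame of tank between 0.071 and 0.08 m), for 0.3 s.
3. every tube stands in a cell of a holder ((distance between tube_0_mid and cell_a_left below 0.018 m or distance between tube_0_mid and cell_a_right below 0.018 m or distance between tube_0_mid and cell_b_left below 0.018 m or distance between tube_0_mid and cell_b_right below 0.018 m) and angle between each of tube_0_mid, tube_1_mid, tube_2_mid, tube_3_mid's own z axis and vertical below 0.4 rad and (distance between tube_1_mid and cell_a_left below 0.018 m or distance between tube_1_mid and cell_a_right below 0.018 m or distance between tube_1_mid and cell_b_left below 0.018 m or distance between tube_1_mid and cell_b_right below 0.018 m) and (distance between tube_2_mid and cell_a_left below 0.018 m or distance between tube_2_mid and cell_a_right below 0.018 m or distance between tube_2_mid and cell_b_left below 0.018 m or distance between tube_2_mid and cell_b_right below 0.018 m) and (distance between tube_3_mid and cell_a_left below 0.018 m or distance between tube_3_mid and cell_a_right below 0.018 m or distance between tube_3_mid and cell_b_left below 0.018 m or distance between tube_3_mid and cell_b_right below 0.018 m)), for 0.2 s.
At the end, for the whole second after the job is handed in: Drain above 0.9 rad. Key upright in its stand. Both holders hang inside, lip throat within 10 mm of the front wall's middle plane and 5 mm of the rim height, upright and square within 0.25 rad. Each tube's middle within 18 mm of a cell point, lean under 0.4 rad. All at rest (all of step 2 and all of step 3 and horizontal distance between key_tip and stand_mouth below 0.01 m and height (world z) of key_tip below 0.025 m and angle between key_grip's own z axis and vertical below 0.2 rad and value of joint drain above 0.9 rad and linear speed of each of holder_a, holder_b below 0.02 m/s); the robot touches nothing.
It fails at once if a bystander bottle is pushed more than 30 mm or tipped over (distance of any of wash_bottle, dropper_red from where it was at the start of the episode above 0.03 m or angle between any of wash_bottle, dropper_red's own z axis and vertical above 0.6 rad).
Of tube_0, tube_1, tube_2, tube_3 only 2 to 4 are there at a start; the rules pass over those that are not, and their reading is None.
At some moment in a run one of holder_a, holder_b may be knocked a few centimetres aside while the robot is not near it.
It also fails if it takes over 210 s, if anything falls off the work surface, if the arm or the gripper's body presses on something with over 40 N, if the wrist force passes 120 N, or if a joint passes its speed limit or range.

ROBOT

A 6-joint arm with a two-finger parallel gripper is mounted at the origin on a cart in front of the work surface, level with it; the furniture and walls round the work are solid. World frame = base frame: x ahead of the robot, y to its left, z up, the work surface at z = 0. Lengths are in m, angles in degrees, forces in N, time in s.
With the tool pointing down it reaches from about 0.4 to 0.825 m from the base axis. Payload 7 kg.
Tool frame: the origin (TCP) lies at the very end of the fingers, on their centre line; the grasp point (between the pads) lies 19 mm behind it (r.hold_point_z is the distance from the TCP to the grasp point, in m); x points along the fingers, y is the direction in which the jaws open and shut, and the axes are right-handed (so a half turn about x gives the same grasp; the last joint's range is limited). The gripper opens to 88 mm and grips with 3 to 60 N. Pads are 19 mm wide; open, the fingers measure 130 mm over their backs; the gripper's body (78 mm by 193 mm) begins 47 mm behind the grasp point.
Start: joints at [-50.93, 20.546, 0.682, 0, -70.136, -16.507], TCP at [0.259, -0.623, 0.227] pointing down, gripper open.
Joint ranges: [-176.03, 176.03], [-82.01, 121.73], [-58.28, 71.71], [-173.87, 95.51], [-174.79, -0.11], [-173.66, 173.66]. Speed limits (degrees/s): [136.94, 136.94, 172.46, 180, 180, 180].

INTERFACE

Orientations are given as [roll, pitch, yaw] about the fixed x, y, z axes, in that order (R = Rz(yaw) Ry(pitch) Rx(roll)).
In Python, from plant import r gives the robot as it stands. The module is installed in compiled form; this text tells all that it offers.
- The arm moves only by the shell command python3 -m creep 'ROWS' [FORCE]. ROWS is JSON, a list of rows, each a list of 7 numbers: the turn, a rotation vector about the tool's x, y, z in rad, then the shift along the tool's x, y, z in cm, then the opening in per cent of the stroke, from 0 (shut) to 100 (fully open). In form: [[rx, ry, rz, x, y, z, fingers], ...]. A call has 1 to 8 rows; each row shifts and turns the commanded pose from where the row before left it, along the tool's axes as they then stand; what a row does not reach is not made up. A row lasts 1/10 s, in which the tool goes at most 50 mm and 8.59 degrees, less where a joint would pass 70% of its speed; a pose out of reach is approached as far as the arm can. A call is refused whole if a number of a shift passes 5 or a number of a turn 0.15, either way. A call with a gripper value outside its range is refused whole. The fingers move at their own pace and stop on an object; FORCE is the grip in N (left out, the last holds). Time passes only in rows, so rows that do not move let the fingers close. It gives the time, the measured TCP pose, the force and the opening at its end, in the units of the state.
- r.get_state(): the state, without advancing time (a new reading comes with each control period).
- r.capture(name): name is "scene" or "top" or "wrist"; returns (picture, depth): 384x512x3 uint8, blue, green, red; 384x512 float32, m along the optical axis (not along the pixel's ray), 0 where there is no reading.
- r.camera_info(name): a dict with "fovy" (degrees; the focal length in pixels is half the picture's height over the tangent of half this angle, whatever the lens; pixels are square), "cx", "cy" (the principal point, pixels), "camera_from_world" (4x4, takes a point from world to camera coordinates). Camera axes: x right, y down, z forward; pixel columns grow to the right and rows downward; lengths in m; the calibration is good to about 2 mm. A picture is of the moment at which its call begins: read the wrist's pose just before it. camera_info takes no time and is no camera call; for the wrist camera it gives the pose at the moment of the call.
- r.close_job(): hands the job in, once; it reports no verdict.
Trained networks look in the newest picture that a camera, given by its name, has taken for a name from the list of things; names that differ only in an ending like _2 or _b are one class to them, and where a whole thing is asked for, a point or a joint stands for the part that bears it (a point fixed in the world has none). Each returns a list of dicts, best first, with "score" (0 to 1); they miss things now and then, are a little off and sometimes report something else, mostly with a low value. They report only what shows in the picture. A call takes as long as a camera call.
- r.look_for(query, camera): "rect" ([left, top, right, bottom] in pixels, round what is visible of it).
- r.masks_of(query, camera): "pixels" (384x512 bool, what is visible of it) and "rect" ([left, top, right, bottom] in pixels, round what is visible of it).
The state is a dict: "time_s": time; "joints": joint angles; "qd": joint speeds; "joint_torque": joint torques, N m; "tcp_pos": TCP position; "eef_rot": TCP orientation; "contact_force": force on the tool from outside, world axes, zero at the start; "moment": the same for the moment, N m; "gripper_width": finger opening in m.
Only numpy, scipy, OpenCV 4.12 (cv2) and the standard library are available. Lean on these libraries where they do the work, as an engineer would, in place of code of your own. Each camera call takes 0.05 s, during which the arm holds its last target. There are 200 camera calls.

## Working session

There is one attempt and no reset: what is moved stays moved. The work goes in short steps, Python scripts to look and compute and a shell command to move; the robot and the scene stay as the last step left them, time stands still between calls to the robot, and variables do not carry over. Pictures are saved under pics/ and viewed, about 12 in all and at most 16, crops included, and the job is handed in when it is done.

```bash
mkdir -p pics; cat > h.py <<'E'
import numpy as np, cv2
from plant import r
from scipy.spatial.transform import Rotation as R
def cam(n):
    c=r.camera_info(n); f=192/np.tan(np.radians(c["fovy"])/2); return f,c["cx"],c["cy"],np.linalg.inv(np.array(c["camera_from_world"]))
def cloud(n,d,ci=None):
    f,cx,cy,T=ci or cam(n); v,u=np.mgrid[:384,:512]
    P=np.stack([(u-cx)/f*d,(v-cy)/f*d,d],-1)
    return P@T[:3,:3].T+T[:3,3]
def rect(m):  # min-area rect on xy pts (m)
    (c,s,a)=cv2.minAreaRect((m[:,:2]*1000).astype(np.float32)); return np.round(c,1),np.round(s,1),round(a,1)
def st():
    s=r.get_state(); print(s["time_s"],np.round(s["tcp_pos"],4),np.round(s["eef_rot"],2),"F",np.round(s["contact_force"],1),"w",round(s["gripper_width"],4),"J",np.round(s["joints"],1)); return s
E
python3 - <<'E'
from h import *
s=st(); print(r.hold_point_z)
for n in("scene","top","wrist"):
    im,d=r.capture(n); cv2.imwrite(f"pics/{n}0.png",im); np.save(f"{n}0.npy",d)
    c=r.camera_info(n); print(n,c["fovy"],np.round(cam(n)[3][:3],3).tolist())
for q in["tank","drain","key_grip","stand_mouth","rack","holder_a_grip","tube_0_mid","wash_bottle","dropper_red"]:
    for n in("top","scene"):
        print(q,n,[(round(x["score"],2),[int(v) for v in x["rect"]]) for x in r.look_for(q,n)][:5])
R0=R.from_euler("xyz",s["eef_rot"],degrees=True).as_matrix(); print(np.round(R0,3))
E
```

```text
0.0 [ 0.2588 -0.6229  0.2256] [ 94.18  89.9  116.73] F [ 0.3 -0.6  0.5] w 0.0878 J [-50.9  20.6   0.6  -0.  -70.1 -16.5]
0.0188
scene 44.4744986905215 [[-0.753, -0.305, 0.583, -0.307], [-0.658, 0.353, -0.665, 0.91], [-0.003, -0.885, -0.466, 0.746]]
top 52.956200933261414 [[-0.001, -0.985, 0.17, 0.391], [-1.0, 0.0, -0.002, -0.029], [0.002, -0.17, -0.985, 1.06]]
wrist 69.31678137236347 [[-0.382, 0.884, 0.268, 0.186], [0.924, 0.366, 0.112, -0.652], [0.001, 0.29, -0.957, 0.384]]
tank top [(0.67, [183, 134, 310, 198])]
tank scene [(0.69, [297, 165, 311, 177]), (0.51, [186, 228, 192, 248])]
drain top [(0.68, [287, 159, 301, 171])]
drain scene [(0.56, [300, 165, 312, 181]), (0.18, [274, 190, 302, 220])]
key_grip top [(0.7, [349, 198, 360, 222]), (0.41, [273, 226, 305, 250])]
key_grip scene [(0.46, [300, 165, 313, 180])]
stand_mouth top [(0.87, [336, 198, 367, 228]), (0.53, [276, 226, 308, 247])]
stand_mouth scene [(0.64, [295, 179, 318, 196]), (0.34, [197, 241, 207, 265])]
rack top [(0.77, [131, 198, 166, 258])]
rack scene [(0.88, [177, 237, 218, 280]), (0.22, [298, 164, 312, 178])]
holder_a_grip top [(0.91, [210, 225, 239, 247]), (0.44, [273, 227, 303, 251])]
holder_a_grip scene [(0.67, [236, 209, 269, 247]), (0.63, [279, 187, 301, 221]), (0.25, [152, 216, 162, 235])]
tube_0_mid top [(0.73, [282, 158, 297, 169])]
tube_0_mid scene [(0.61, [201, 241, 210, 264]), (0.41, [277, 188, 302, 219])]
wash_bottle top [(0.93, [357, 152, 380, 177])]
wash_bottle scene [(0.67, [277, 147, 290, 179])]
dropper_red top [(0.71, [185, 131, 306, 196])]
dropper_red scene [(0.55, [150, 211, 163, 235])]
[[-0.001 -0.384  0.923]
 [ 0.001  0.923  0.384]
 [-1.     0.002 -0.   ]]
```

```bash
python3 - <<'E'
import cv2,numpy as np
a=cv2.imread("pics/top0.png")[120:270,110:400]; b=cv2.imread("pics/scene0.png")[130:300,130:340]
a=cv2.resize(a,(580,300),interpolation=cv2.INTER_CUBIC); b=cv2.resize(b,(370,300),interpolation=cv2.INTER_CUBIC)
a=cv2.resize(cv2.imread("pics/top0.png")[120:270,110:400],(800,414),interpolation=cv2.INTER_CUBIC);cv2.imwrite("pics/top0c.png",a)
cv2.imwrite("pics/scene0c.png",cv2.resize(cv2.imread("pics/scene0.png")[130:300,130:340],(740,600),interpolation=cv2.INTER_CUBIC))
E
python3 - <<'E'
import sys; sys.path.insert(0,'.')
from h import *
d=np.load("top0.npy"); P=cloud("top",d)
def box(n,l,t,rr,b,z0,z1):
    p=P[t:b,l:rr].reshape(-1,3); p=p[(p[:,2]>z0)&(p[:,2]<z1)]
    print(n,len(p),rect(p),"z",np.round(np.median(p[:,2]),4)) if len(p)>3 else print(n,len(p))
box("tankrim",175,125,318,205,.068,.085)
box("drainsp",280,150,310,180,.04,.06)
box("drainall",280,150,315,185,.02,.06)
box("keybar",340,190,370,235,.07,.11)
box("stand",330,190,372,235,.035,.055)
box("rack",125,190,172,262,.042,.058)
box("tubes",125,190,172,262,.085,.13)
box("holdA body",205,220,243,252,.03,.1); box("A tab",205,220,243,252,.078,.1)
box("holdB body",268,220,308,255,.03,.1); box("B tab",268,220,308,255,.078,.1)
E
```

```text
tankrim 559 (array([633.1,  29.7]), array([131.5, 240.1]), 8.9) z 0.0756
drainsp 163 (array([ 625.9, -120. ]), array([41.5, 68.2]), 80.4) z 0.0512
drainall 510 (array([ 630.9, -130.7]), array([79.1, 83.1]), 7.1) z 0.0333
keybar 151 (array([ 507.4, -285.6]), array([12.4, 59.2]), 76.0) z 0.0947
stand 404 (array([ 507.2, -285.8]), array([60.6, 60.3]), 75.0) z 0.0463
rack 792 (array([468.8, 255.8]), array([ 45.9, 149.6]), 73.1) z 0.0512
tubes 186 (array([468.8, 255.6]), array([ 16.4, 122.8]), 73.3) z 0.1073
holdA body 293 (array([436.9,  53.8]), array([79.1, 39.6]), 90.0) z 0.0609
A tab 43 (array([443.6,  53.8]), array([22.8,  9.8]), 87.4) z 0.092
holdB body 301 (array([ 432.6, -118.6]), array([39.1, 79.9]), 3.3) z 0.0604
B tab 40 (array([ 438.7, -118.4]), array([10. , 22.7]), 0.0) z 0.0926
```

View pics/top0c.png

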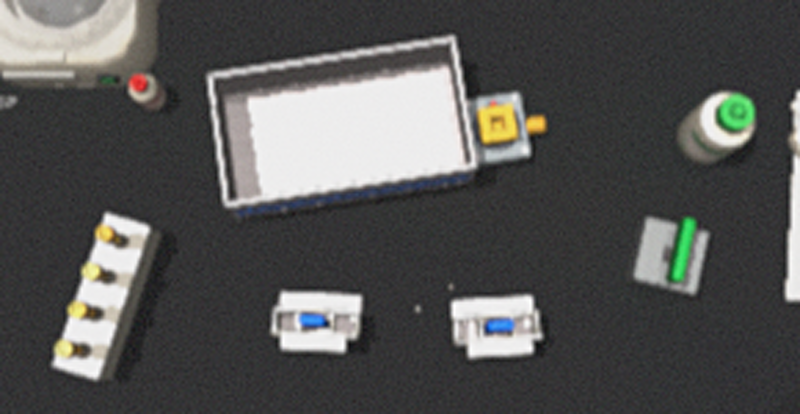

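View pics/scene0c.png

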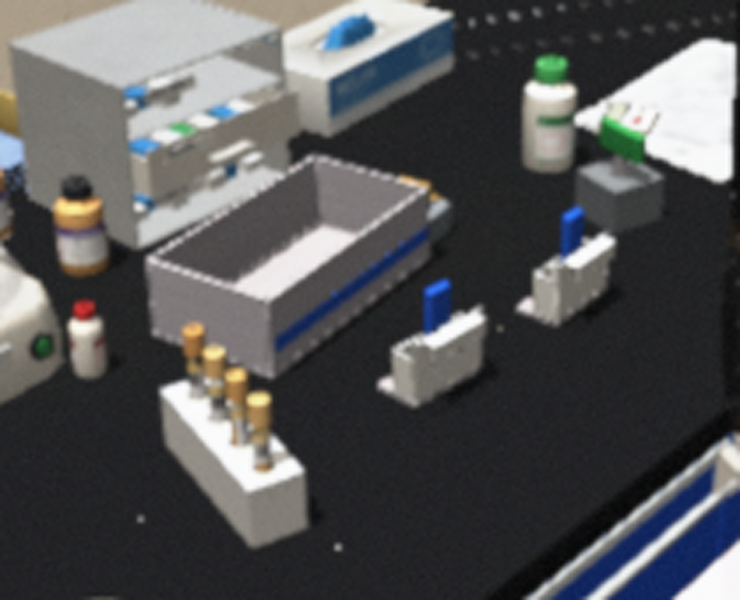

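```bash
cat >> h.py <<'E'
def to(x,y,z,yaw=None,frm=None):
    """turn (rotvec, tool axes) first, then shift (cm, turned tool axes) to reach TCP x,y,z with tool y at world angle yaw deg, tool down"""
    s=r.get_state(); p=np.array(s["tcp_pos"]); R0=R.from_euler("xyz",s["eef_rot"],degrees=True)
    y0=R0.as_matrix()[:,1]
    a=np.arctan2(y0[1],y0[0]) if yaw is None else np.radians(yaw)
    Y=np.array([np.cos(a),np.sin(a),0]); X=np.array([0,0,-1.]); Rt=np.stack([X,Y,np.cross(X,Y)],1)
    rv=(R0.inv()*R.from_matrix(Rt)).as_rotvec(); sh=Rt.T@(np.array([x,y,z])-p)*100
    print("turn",np.round(rv,3),"shift cm",np.round(sh,2))
E
python3 - <<'E'
from h import *
to(.625,-.115,.20,75)
im=cv2.imread("pics/top0.png"); P=cloud("top",np.load("top0.npy"))
m=(P[...,2]>.068)&(P[...,2]<.085); m[:125]=0;m[205:]=0;m[:,:175]=0;m[:,318:]=0
q=P[m][:,:2]
# optimise tank pose: distance of rim points to rectangle mid-line
from scipy.optimize import least_squares
def f(v):
    c,s_=np.cos(v[2]),np.sin(v[2]); l=(q-v[:2])@np.array([[c,-s_],[s_,c]])
    a=np.abs(np.abs(l)-np.array([.063,.118])); return a.min(1)
o=least_squares(f,[.633,.03,np.radians(8.5)],loss="soft_l1",f_scale=.002); print("tank",o.x[:2],np.degrees(o.x[2]),o.cost)
E
```

```text
turn [0.656 0.    0.   ] shift cm [ 2.66 58.57 22.2 ]
tank [0.63214822 0.02943324] 8.946746884210869 0.0004393827305802084
```

```bash
python3 -m creep '[[0.15,0,0,0,0,0,100],[0.15,0,0,0,0,0,100],[0.15,0,0,0,0,0,100],[0.15,0,0,0,0,0,100],[0.056,0,0,0,0,0,100],[0,0,0,0,3,1.1,100],[0,0,0,0,3,1.1,100],[0,0,0,0,3,1.1,100]]'
python3 -m creep '[[0,0,0,0,3,1.1,100],[0,0,0,0,3,1.1,100],[0,0,0,0,3,1.1,100],[0,0,0,0,3,1.1,100],[0,0,0,0,3,1.1,100],[0,0,0,0,3,1.1,100],[0,0,0,0,3,1.1,100],[0,0,0,0,3,1.1,100]]'
python3 -m creep '[[0,0,0,0,3,1.1,100],[0,0,0,0,3,1.1,100],[0,0,0,0,3,1.1,100],[0,0,0,0,3,1.1,100],[0,0,0,0,3,1.1,100],[0,0,0,0,3,1.1,100],[0,0,0,0.6,3,1.1,100],[0,0,0,1,2,1.1,100]]'
python3 -m creep '[[0,0,0,1,1,1,100],[0,0,0,0,0,0,100],[0,0,0,0,0,0,100]]'
cat > w.py <<'E'
import sys
from h import *
n=sys.argv[1]; s=st(); ci=cam("wrist"); im,d=r.capture("wrist"); cv2.imwrite(f"pics/{n}.png",im); np.savez(n+".npz",im=im,d=d,P=cloud("wrist",d,ci))
E
python3 w.py drain1
```

```text
time_s: 1.85
tcp_pos: [0.3144, -0.5442, 0.2264]
eef_rot: [155.0, 90.0, 140.0]
contact_force: [0.3, 0.1, 0.1]
gripper_width: 0.0876
time_s: 2.65
tcp_pos: [0.462, -0.3348, 0.2268]
eef_rot: [-5.1, 90.0, -20.2]
contact_force: [1.3, 0.2, 0.4]
gripper_width: 0.0876
time_s: 3.45
tcp_pos: [0.6074, -0.135, 0.2111]
eef_rot: [17.3, 89.9, 2.4]
contact_force: [0.6, -0.6, 1.5]
gripper_width: 0.0877
time_s: 3.75
tcp_pos: [0.6179, -0.1301, 0.1996]
eef_rot: [-156.3, 89.9, -171.3]
contact_force: [0.1, -0.7, 0.4]
gripper_width: 0.0876
3.75 [ 0.6179 -0.1301  0.1996] [-156.27   89.89 -171.3 ] F [ 0.1 -0.7  0.4] w 0.0876 J [   5.8   17.6   -7.3    0.   -65.3 -110.8]
```

View pics/drain1.png

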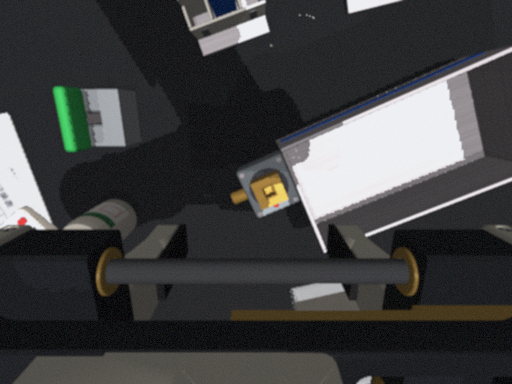

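```bash
python3 - <<'E'
from h import *
D=np.load("drain1.npz"); P=D["P"]; im=D["im"]
S=P[165:225,240:305]; m=(S[...,2]>.045)&(S[...,2]<.056); print("spindle",m.sum(),rect(S[m]),np.median(S[m][:,2]))
hsv=cv2.cvtColor(im,cv2.COLOR_BGR2HSV)[165:225,240:305]
ye=(hsv[...,0]>15)&(hsv[...,0]<35)&(hsv[...,1]>120)&m; print("yellow",ye.sum(),rect(S[ye]))
red=((hsv[...,0]<8)|(hsv[...,0]>170))&(hsv[...,1]>150)&(hsv[...,2]>80); print("red",red.sum(),S[red].mean(0))
dk=np.zeros_like(m); dk=m|((S[...,2]<.049)&(S[...,2]>.03))
G=P[60:170,30:145]; g=(G[...,2]>.085)&(G[...,2]<.105); print("bar",g.sum(),rect(G[g])); g=(G[...,2]>.038)&(G[...,2]<.055); print("stand",rect(G[g]))
cv2.imwrite("pics/drain1c.png",cv2.resize(im[165:225,230:310],None,fx=8,fy=8,interpolation=cv2.INTER_CUBIC))
to(.507,-.2857,.16,75)
E
```

```text
spindle 770 (array([ 640.2, -112.1]), array([56.4, 47.1]), 8.8) 0.04969561748259135
yellow 715 (array([ 635.2, -119.2]), array([33.5, 33.8]), 7.9)
red 5 [ 0.65788584 -0.11525135  0.03783676]
bar 1132 (array([ 506.3, -282.9]), array([13., 60.]), 74.9)
stand (array([ 509.1, -272.8]), array([39.3, 60.2]), 75.1)
turn [-0.001 -0.001  0.001] shift cm [  4.02 -17.87  -6.69]
```

View pics/drain1c.png

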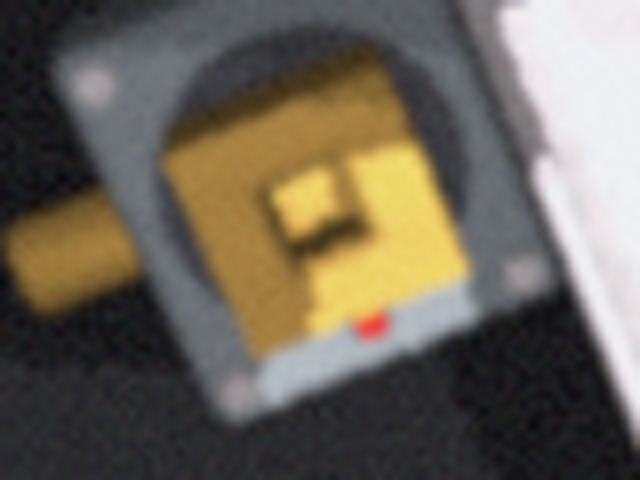

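```bash
python3 -m creep '[[0,0,0,0,-3,-1.1,60],[0,0,0,0,-3,-1.1,60],[0,0,0,0,-3,-1.1,60],[0,0,0,0,-3,-1.1,60],[0,0,0,0,-3,-1.1,60],[0,0,0,0,-2.8,-1.2,60],[0,0,0,2,0,0,60],[0,0,0,2,0,0,60]]'
python3 -m creep '[[0,0,0,0,0,0,60],[0,0,0,0,0,0,60]]'
python3 w.py key1; python3 - <<'E'
from h import *
D=np.load("key1.npz"); P=D["P"]; g=(P[...,2]>.085)&(P[...,2]<.105)&(np.hypot(P[...,0]-.507,P[...,1]+.285)<.045); print("bar",g.sum(),rect(P[g]));
g=(P[...,2]>.038)&(P[...,2]<.055)&(np.hypot(P[...,0]-.507,P[...,1]+.285)<.045); print("stand",g.sum(),rect(P[g]))
to(.507,-.2847,.0625,75)
E
```

```text
time_s: 4.6
tcp_pos: [0.5065, -0.286, 0.1616]
eef_rot: [1.7, 89.8, -13.5]
contact_force: [-0.6, -0.1, -0.4]
gripper_width: 0.0524
time_s: 4.8
tcp_pos: [0.5071, -0.2848, 0.1613]
eef_rot: [-68.7, 90.0, -83.7]
contact_force: [0.5, 0.1, 0.3]
gripper_width: 0.0525
4.8 [ 0.5071 -0.2848  0.1613] [-68.67  89.97 -83.73] F [0.5 0.1 0.3] w 0.0525 J [-10.1  14.7 -16.6   0.  -58.6 -95. ]
bar 909 (array([ 505.8, -283.6]), array([11.6, 59.3]), 75.1)
stand 2657 (array([ 506.5, -283.8]), array([60. , 60.6]), 75.2)
turn [-0.001  0.001  0.   ] shift cm [ 9.93 -0.01 -0.06]
```

```bash
python3 -m creep '[[0,0,0,2,0,0,60],[0,0,0,2,0,0,60],[0,0,0,2,0,0,60],[0,0,0,2,0,0,60],[0,0,0,1.2,0,0,60],[0,0,0,0.6,0,0,60],[0,0,0,0,0,0,60]]'
python3 -m creep '[[0,0,0,0,0,0,0],[0,0,0,0,0,0,0],[0,0,0,0,0,0,0],[0,0,0,0,0,0,0],[0,0,0,0,0,0,0],[0,0,0,0,0,0,0]]' 45
python3 -c "
from h import *
s=st(); to(s['tcp_pos'][0],s['tcp_pos'][1],.14,None)"
```

```text
time_s: 5.55
tcp_pos: [0.5075, -0.2841, 0.0626]
eef_rot: [-156.7, 90.0, -171.7]
contact_force: [-0.8, -0.2, -0.4]
gripper_width: 0.0522
time_s: 6.15
tcp_pos: [0.5074, -0.2841, 0.0627]
eef_rot: [4.7, 90.0, -10.3]
contact_force: [0.2, -0.1, 0.7]
gripper_width: 0.0117
6.15 [ 0.5074 -0.2841  0.0627] [  4.7   89.99 -10.32] F [ 0.2 -0.1  0.7] w 0.0117 J [-10.   20.8 -22.9   0.  -46.3 -95. ]
turn [-0.  0. -0.] shift cm [-7.73  0.    0.  ]
```

```bash
python3 -m creep '[[0,0,0,-1,0,0,0],[0,0,0,-2,0,0,0],[0,0,0,-2,0,0,0],[0,0,0,-2,0,0,0],[0,0,0,-2,0,0,0],[-0.14,0,0,0,0,0,0],[-0.14,0,0,0,0,0,0],[-0.127,0,0,0,0,0,0]]'
python3 - <<'E'
from h import *
s=st()
im=cv2.imread("pics/top0.png"); P=cloud("top",np.load("top0.npy"))
S=P[150:182,278:312]; h=cv2.cvtColor(im,cv2.COLOR_BGR2HSV)[150:182,278:312]
m=(S[...,2]>.045)&(S[...,2]<.056)&(h[...,0]>15)&(h[...,0]<35)&(h[...,1]>90); print("top spindle",m.sum(),rect(S[m]),S[m].mean(0))
to(.635,-.1195,.125,98.3)
E
```

```text
time_s: 6.95
tcp_pos: [0.5074, -0.2841, 0.1535]
eef_rot: [-14.5, 90.0, -5.9]
contact_force: [-0.4, 0.5, -1.6]
gripper_width: 0.012
6.95 [ 0.5074 -0.2841  0.1535] [-14.52  89.96  -5.9 ] F [-0.4  0.5 -1.6] w 0.012 J [-10.   15.1 -17.2  -0.  -57.6 -71.4]
top spindle 138 (array([ 636.1, -121.2]), array([34.1, 33.5]), 9.1) [ 0.63530463 -0.12139854  0.05128562]
turn [0.006 0.001 0.   ] shift cm [ 2.85 14.45 15.01]
```

```bash
python3 -m creep '[[0,0,0,-1,2,2,0],[0,0,0,-1,2,2,0],[0,0,0,0,2,2.1,0],[0,0,0,0,2.5,2.5,0],[0,0,0,0,2.5,2.5,0],[0,0,0,0,2,2.5,0],[0,0,0,2.5,1.4,1.4,0],[0,0,0,2.3,0,0,0]]'
python3 -m creep '[[0,0,0,0,0,0,0],[0,0,0,0,0,0,0],[0,0,0,0,0,0,0]]'
python3 w.py drain2; python3 - <<'E'
from h import *
D=np.load("drain2.npz"); P=D["P"]; im=D["im"]; h=cv2.cvtColor(im,cv2.COLOR_BGR2HSV)
m=(P[...,2]>.045)&(P[...,2]<.056)&(h[...,0]>15)&(h[...,0]<35)&(h[...,1]>100)&(np.hypot(P[...,0]-.635,P[...,1]+.12)<.03); print(m.sum(),rect(P[m]))
to(.6355,-.1198,.117,98.4)
E
```

```text
time_s: 7.75
tcp_pos: [0.637, -0.1177, 0.1248]
eef_rot: [-1.2, 89.9, 7.3]
contact_force: [-0.1, -0.5, -1.4]
gripper_width: 0.012
time_s: 8.05
tcp_pos: [0.6357, -0.1205, 0.1263]
eef_rot: [-16.0, 89.9, -7.7]
contact_force: [0.0, 0.7, -0.7]
gripper_width: 0.012
8.05 [ 0.6357 -0.1205  0.1263] [-16.01  89.88  -7.73] F [ 0.   0.7 -0.7] w 0.012 J [  6.5  22.2 -10.6   0.  -57.  -88.3]
910 (array([ 635.1, -119.1]), array([33.2, 33.8]), 7.7)
turn [-0.002  0.002  0.   ] shift cm [ 0.94  0.07 -0.01]
```

View pics/drain2.png

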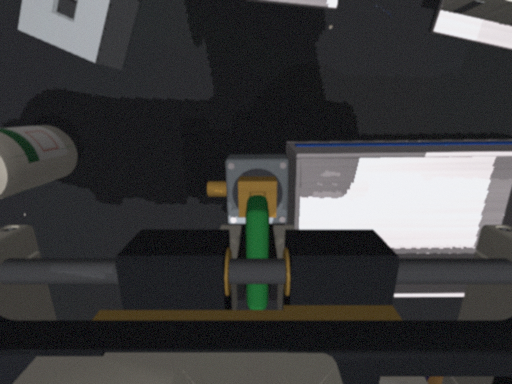

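```bash
python3 -m creep '[[0,0,0,1,0.08,0,0],[0,0,0,1,0,0,0],[0,0,0,0.5,0,0,0],[0,0,0,0.3,0,0,0],[0,0,0,0.2,0,0,0],[0,0,0,0.2,0,0,0],[0,0,0,0,0,0,0]]'; python3 -c "
from h import *
st()"
```

```text
time_s: 8.8
tcp_pos: [0.6353, -0.1193, 0.0926]
eef_rot: [-18.0, 90.0, -9.7]
contact_force: [0.6, -1.2, -1.4]
gripper_width: 0.0118
8.8 [ 0.6353 -0.1193  0.0926] [-18.02  89.96  -9.71] F [ 0.6 -1.2 -1.4] w 0.0118 J [  6.6  24.1 -12.7   0.  -53.2 -88.3]
```

```bash
python3 -m creep '[[0,0,0,0.2,0,0,0],[0,0,0,0.2,0,0,0],[0,0,0,0.15,0,0,0],[0,0,0,0,0,0,0]]';python3 -m creep '[[0.1,0,0,0,0,0,0],[0.1,0,0,0,0,0,0],[0.1,0,0,0,0,0,0],[0,0,0,0,0,0,0]]' 55; python3 -c "
from h import *
s=st(); print(s['moment'])"
```

```text
time_s: 9.2
tcp_pos: [0.6353, -0.1192, 0.087]
eef_rot: [-15.2, 90.0, -6.9]
contact_force: [2.8, -0.9, -2.0]
gripper_width: 0.0115
time_s: 9.6
tcp_pos: [0.6361, -0.1199, 0.0873]
eef_rot: [-15.1, 89.9, -24.2]
contact_force: [4.4, -5.0, -3.0]
gripper_width: 0.0113
9.6 [ 0.6361 -0.1199  0.0873] [-15.14  89.87 -24.21] F [ 4.4 -5.  -3. ] w 0.0113 J [ 6.600e+00  2.440e+01 -1.300e+01  1.000e-01 -5.250e+01 -1.057e+02]
[-1.98705484 -1.8180686   0.01709622]
```

```bash
python3 -m creep '[[0.1,0,0,0,0,0,0],[0.1,0,0,0,0,0,0],[0.1,0,0,0,0,0,0],[0.1,0,0,0,0,0,0],[0.1,0,0,0,0,0,0],[0.1,0,0,0,0,0,0],[0,0,0,0,0,0,0]]'; python3 -c "
from h import *
s=st(); print(s['moment'])"
python3 -m creep '[[0.07,0,0,0,0,0,0],[0.06,0,0,0,0,0,0],[0,0,0,0,0,0,0]]'; python3 -c "
from h import *
s=st(); print(s['moment'])"
```

```text
time_s: 10.3
tcp_pos: [0.636, -0.1201, 0.0873]
eef_rot: [11.2, 89.9, -32.2]
contact_force: [3.6, -5.4, -1.8]
gripper_width: 0.0115
10.3 [ 0.636  -0.1201  0.0873] [ 11.25  89.87 -32.21] F [ 3.6 -5.4 -1.8] w 0.0115 J [ 6.600e+00  2.440e+01 -1.300e+01  1.000e-01 -5.250e+01 -1.401e+02]
[-2.40244151 -1.80179797  0.09920236]
time_s: 10.6
tcp_pos: [0.6359, -0.1202, 0.0873]
eef_rot: [14.9, 89.9, -35.9]
contact_force: [4.8, -6.2, -2.5]
gripper_width: 0.0116
10.6 [ 0.6359 -0.1202  0.0873] [ 14.92  89.88 -35.91] F [ 4.8 -6.2 -2.5] w 0.0116 J [ 6.600e+00  2.440e+01 -1.300e+01  1.000e-01 -5.250e+01 -1.475e+02]
[-2.53145129 -1.71600508  0.05673786]
```

```bash
python3 -m creep '[[0.06,0,0,0,0,0,0],[0.06,0,0,0,0,0,0],[0,0,0,0,0,0,0]]'; python3 -c "
from h import *
s=st(); print(s['moment'])"
python3 -m creep '[[0.05,0,0,0,0,0,0],[0.05,0,0,0,0,0,0],[0,0,0,0,0,0,0]]'; python3 -c "
from h import *
s=st(); print(s['moment'])"
```

```text
time_s: 10.9
tcp_pos: [0.6359, -0.1202, 0.0873]
eef_rot: [22.3, 89.9, -35.4]
contact_force: [4.2, -6.4, -1.9]
gripper_width: 0.0115
10.9 [ 0.6359 -0.1202  0.0873] [ 22.32  89.88 -35.37] F [ 4.2 -6.4 -1.9] w 0.0115 J [ 6.600e+00  2.440e+01 -1.300e+01  1.000e-01 -5.250e+01 -1.543e+02]
[-2.55220966 -1.79412312  0.04333525]
time_s: 11.2
tcp_pos: [0.6359, -0.1202, 0.0873]
eef_rot: [26.3, 89.9, -37.1]
contact_force: [4.3, -5.8, -2.6]
gripper_width: 0.0116
11.2 [ 0.6359 -0.1202  0.0873] [ 26.27  89.88 -37.13] F [ 4.3 -5.8 -2.6] w 0.0116 J [ 6.600e+00  2.440e+01 -1.300e+01  1.000e-01 -5.250e+01 -1.601e+02]
[-2.59596139 -1.75988013  0.01502225]
```

```bash
python3 w.py drain3; python3 - <<'E'
from h import *
D=np.load("drain3.npz"); P=D["P"]; im=D["im"]; h=cv2.cvtColor(im,cv2.COLOR_BGR2HSV)
m=(P[...,2]>.045)&(P[...,2]<.056)&(h[...,0]>15)&(h[...,0]<35)&(h[...,1]>100)&(np.hypot(P[...,0]-.635,P[...,1]+.12)<.03); print(m.sum(),rect(P[m]))
cv2.imwrite("pics/drain3c.png",cv2.resize(im[90:330,130:390],None,fx=2.5,fy=2.5,interpolation=cv2.INTER_CUBIC))
E
```

```text
11.2 [ 0.6359 -0.1202  0.0873] [ 26.27  89.88 -37.13] F [ 4.3 -5.8 -2.6] w 0.0116 J [ 6.600e+00  2.440e+01 -1.300e+01  1.000e-01 -5.250e+01 -1.601e+02]
822 (array([ 633.6, -117.4]), array([34. , 30.1]), 45.9)
```

View pics/drain3c.png

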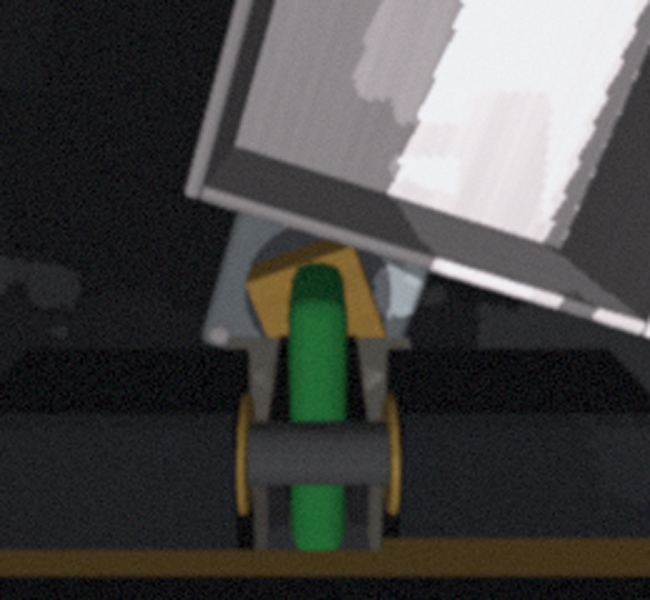

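```bash
python3 -m creep '[[0,0,0,0.1,0,0,0],[0,0,0,0.1,0,0,0],[0.05,0,0,0,0,0,0],[0.05,0,0,0,0,0,0],[0.04,0,0,0,0,0,0],[0,0,0,0,0,0,0]]'; python3 w.py drain4; python3 - <<'E'
from h import *
print(r.get_state()["moment"])
for n in("drain3","drain4"):
    D=np.load(n+".npz"); P=D["P"]; im=D["im"]; h=cv2.cvtColor(im,cv2.COLOR_BGR2HSV)
    m=(P[...,2]>.045)&(P[...,2]<.056)&(h[...,0]>15)&(h[...,0]<35)&(h[...,1]>100)&(np.hypot(P[...,0]-.635,P[...,1]+.12)<.03); print(m.sum(),rect(P[m]))
    # edge-line fit: back edge (upper in image) top-face boundary: first m row per column
    cols=[c for c in range(512) if m[:,c].sum()>4]
    pts=np.array([P[np.argmax(m[:,c]),c,:2] for c in cols]); l=cv2.fitLine((pts*1000).astype(np.float32),cv2.DIST_HUBER,0,.01,.01).ravel(); print("edge angle",np.degrees(np.arctan2(l[1],l[0])),len(pts))
    cv2.imwrite(f"pics/{n}e.png",cv2.resize(im[165:240,210:300],None,fx=6,fy=6,interpolation=cv2.INTER_CUBIC))
E
```

```text
time_s: 11.85
tcp_pos: [0.636, -0.1203, 0.0864]
eef_rot: [36.2, 89.8, -35.2]
contact_force: [1.5, -4.2, 3.5]
gripper_width: 0.0116
11.85 [ 0.636  -0.1203  0.0864] [ 36.22  89.84 -35.17] F [ 1.5 -4.2  3.5] w 0.0116 J [ 6.600e+00  2.450e+01 -1.300e+01  1.000e-01 -5.240e+01 -1.681e+02]
[-2.40669158 -0.73683518  0.13975189]
822 (array([ 633.6, -117.4]), array([34. , 30.1]), 45.9)
edge angle 42.815426 44
841 (array([ 634.1, -117.9]), array([34.1, 31.7]), 41.5)
edge angle 36.407787 46
```

View pics/drain4e.png

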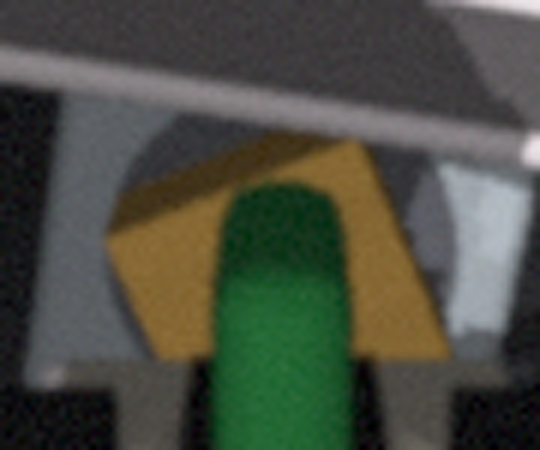

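```bash
python3 -m creep '[[-0.09,0,0,0,0,0,0],[-0.09,0,0,0,0,0,0],[-0.09,0,0,0,0,0,0],[-0.07,0,0,0,0,0,0],[0,0,0,-0.5,0,0,0],[0,0,0,-1,0,0,0],[0,0,0,-2,0,0,0],[0,0,0,-3,0,0,0]]';python3 -m creep '[[0,0,0,-2,0,0,0],[0,0,0,0,0,0,0],[0,0,0,0,0,0,0]]'; python3 w.py drain5; python3 - <<'E'
from h import *
print(r.get_state()["moment"])
D=np.load("drain5.npz"); P=D["P"]; im=D["im"]; h=cv2.cvtColor(im,cv2.COLOR_BGR2HSV)
m=(P[...,2]>.045)&(P[...,2]<.056)&(h[...,0]>15)&(h[...,0]<35)&(h[...,1]>100)&(np.hypot(P[...,0]-.635,P[...,1]+.12)<.03); print(m.sum(),rect(P[m]))
cv2.imwrite("pics/drain5c.png",cv2.resize(im[100:340,130:390],None,fx=2.5,fy=2.5,interpolation=cv2.INTER_CUBIC))
to(.5074,-.2841,.17,75)
E
```

```text
time_s: 12.7
tcp_pos: [0.6329, -0.119, 0.1488]
eef_rot: [-132.7, 89.7, 175.3]
contact_force: [0.6, -0.4, -0.1]
gripper_width: 0.0117
time_s: 13.0
tcp_pos: [0.6344, -0.1189, 0.1701]
eef_rot: [159.7, 90.0, 107.7]
contact_force: [0.6, -0.4, -1.6]
gripper_width: 0.0117
13.0 [ 0.6344 -0.1189  0.1701] [159.66  89.96 107.74] F [ 0.6 -0.4 -1.6] w 0.0117 J [   6.6   20.    -7.7   -0.   -62.3 -148.5]
[-0.1048694   0.00304774 -0.00214991]
778 (array([ 635.2, -119.1]), array([33.9, 34. ]), 41.7)
turn [-0.644 -0.002  0.   ] shift cm [ -0.07 -19.23  -7.96]
```

View pics/drain5c.png

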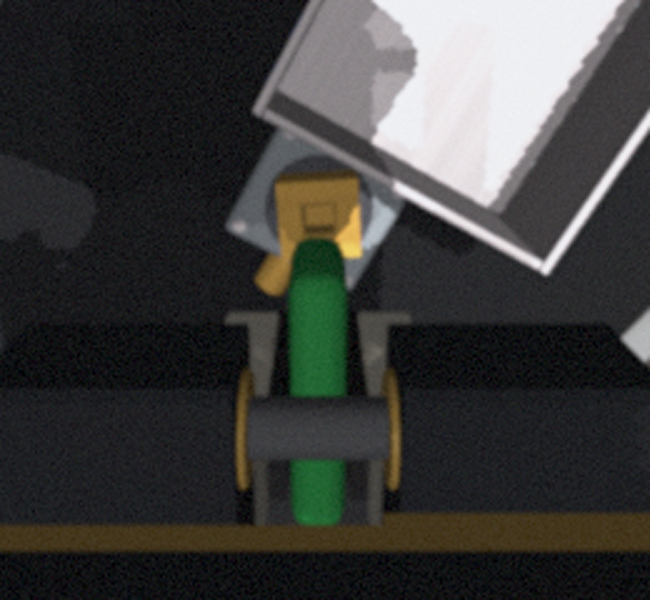

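```bash
python3 -m creep '[[-0.14,0,0,-1,0,0,0],[-0.14,0,0,0,0,0,0],[-0.14,0,0,0,0,0,0],[-0.14,0,0,0,0,0,0],[-0.084,0,0,0,0,0,0],[0,0,0,0,-3,-1.2,0],[0,0,0,0,-3,-1.2,0],[0,0,0,0,-3,-1.2,0]]';python3 -m creep '[[0,0,0,0,-3,-1.2,0],[0,0,0,0,-3,-1.2,0],[0,0,0,0,-2.5,-1.2,0],[0,0,0,2,-1.5,-0.6,0],[0,0,0,2,0,0,0],[0,0,0,1,0,0,0],[0,0,0,0,0,0,0],[0,0,0,0,0,0,0]]'; python3 w.py key2; python3 - <<'E'
from h import *
D=np.load("key2.npz"); im=D["im"]
cv2.imwrite("pics/key2c.png",cv2.resize(im[80:340,120:390],None,fx=2.3,fy=2.3,interpolation=cv2.INTER_CUBIC))
to(.5074,-.2841,.0627,75)
E
```

```text
time_s: 13.85
tcp_pos: [0.5752, -0.1972, 0.1783]
eef_rot: [-173.7, 89.8, 171.4]
contact_force: [-0.6, -0.8, -1.3]
gripper_width: 0.0117
time_s: 14.65
tcp_pos: [0.5108, -0.2824, 0.13]
eef_rot: [-158.1, 89.9, -173.1]
contact_force: [-0.1, 0.7, -1.3]
gripper_width: 0.0116
14.65 [ 0.5108 -0.2824  0.13  ] [-158.15   89.95 -173.08] F [-0.1  0.7 -1.3] w 0.0116 J [ -9.7  16.7 -18.5   0.  -54.9 -95.2]
turn [0.001 0.    0.   ] shift cm [ 6.78 -0.26 -0.32]
```

View pics/key2c.png

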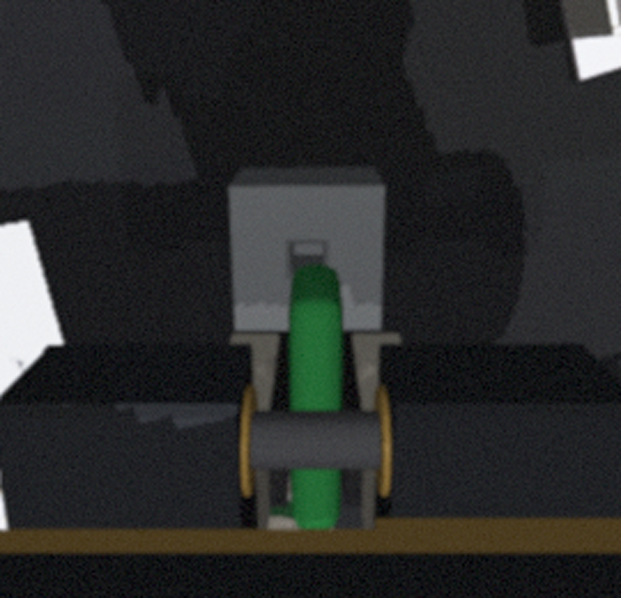

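```bash
python3 -m creep '[[0,0,0,0,-0.26,-0.32,0],[0,0,0,1,0,0,0],[0,0,0,1,0,0,0],[0,0,0,1,0,0,0],[0,0,0,0.5,0,0,0],[0,0,0,0.5,0,0,0],[0,0,0,0.2,0,0,0],[0,0,0,0,0,0,0]]'; python3 -c "
from h import *
to(.5074,-.2841,.0627,75)"
```

```text
time_s: 15.5
tcp_pos: [0.5067, -0.2843, 0.0878]
eef_rot: [-170.2, 90.0, 174.9]
contact_force: [-0.1, -0.2, -0.3]
gripper_width: 0.0117
turn [ 0.001 -0.     0.   ] shift cm [2.51 0.04 0.06]
```

```bash
python3 -m creep '[[0,0,0,0.6,0,0,0],[0,0,0,0.6,0,0,0],[0,0,0,0.6,0,0,0],[0,0,0,0.4,0,0,0],[0,0,0,0.2,0,0,0],[0,0,0,0,0,0,0]]'; python3 -m creep '[[0,0,0,0,0,0,50],[0,0,0,0,0,0,50],[0,0,0,0,0,0,50],[0,0,0,-1,0,0,50],[0,0,0,-3,0,0,50],[0,0,0,-3,0,0,50],[0,0,0,-3,0,0,50],[0,0,0,0,0,0,50]]';python3 w.py key3; python3 - <<'E'
from h import *
D=np.load("key3.npz"); P=D["P"]; g=(P[...,2]>.085)&(P[...,2]<.11)&(np.hypot(P[...,0]-.507,P[...,1]+.285)<.045); print("bar",g.sum(),rect(P[g]),np.median(P[g][:,2]));
top,d=r.capture("top"); Q=cloud("top",d)
for n,x,y in(("A",.4436,.0538),("B",.4387,-.1184)):
    q=Q[(np.abs(Q[...,0]-x)<.06)&(np.abs(Q[...,1]-y)<.06)&(Q[...,2]>.03)]; t=q[q[:,2]>.08]; print(n,rect(q),rect(t),np.median(t[:,2]))
to(.44,-.118,.16,180)
E
```

```text
time_s: 16.1
tcp_pos: [0.5065, -0.2843, 0.0637]
eef_rot: [-176.8, 90.0, 168.2]
contact_force: [-0.0, 1.0, -0.8]
gripper_width: 0.0117
time_s: 16.9
tcp_pos: [0.5093, -0.2853, 0.1697]
eef_rot: [-5.0, 89.5, -19.9]
contact_force: [0.2, -0.2, 0.0]
gripper_width: 0.0437
16.9 [ 0.5093 -0.2853  0.1697] [ -4.98  89.51 -19.9 ] F [ 0.2 -0.2  0. ] w 0.0437 J [-10.   14.2 -16.1   0.1 -59.1 -94.9]
bar 858 (array([ 505.4, -282.4]), array([11.7, 59. ]), 74.7) 0.0940896659730718
A (array([437.1,  53.8]), array([79.4, 39.4]), 89.1) (array([443.7,  53.4]), array([22.8,  9.9]), 88.6) 0.09173775766837033
B (array([ 438.7, -118.4]), array([119.9, 120. ]), 89.9) (array([ 438.7, -118.4]), array([119.9, 120. ]), 89.9) 0.6561648903465573
turn [-1.832  0.002  0.002] shift cm [ 0.56  6.72 16.63]
```

```bash
python3 -m creep '[[-0.14,0,0,0,0,0,60],[-0.14,0,0,0,0,0,60],[-0.14,0,0,0,0,0,60],[-0.14,0,0,0,0,0,60],[-0.14,0,0,0,0,0,60],[-0.14,0,0,0,0,0,60],[-0.14,0,0,0,0,0,60],[-0.14,0,0,0,0,0,60]]';python3 -m creep '[[-0.14,0,0,0,0,0,60],[-0.14,0,0,0,0,0,60],[-0.14,0,0,0,0,0,60],[-0.14,0,0,0,0,0,60],[-0.14,0,0,0,0,0,60],[0,0,0,0,1,2.8,60],[0,0,0,0,1,2.8,60],[0,0,0,0,1,2.8,60]]';python3 -m creep '[[0,0,0,0,1.3,2.8,60],[0,0,0,0,1.3,2.8,60],[0,0,0,0.5,1.2,2.6,60],[0,0,0,0,0,0,60],[0,0,0,0,0,0,60]]'
python3 w.py hb1; python3 - <<'E'
from h import *
D=np.load("hb1.npz"); P=D["P"]; im=D["im"]; h=cv2.cvtColor(im,cv2.COLOR_BGR2HSV)
near=(np.hypot(P[...,0]-.437,P[...,1]+.118)<.06)
t=near&(P[...,2]>.078)&(P[...,2]<.105); b=near&(P[...,2]>.05)&(P[...,2]<.07); print("tab",t.sum(),rect(P[t]),np.median(P[t][:,2]),"body",b.sum(),rect(P[b]))
top=near&(P[...,2]>.089)&(P[...,2]<.105)&(h[...,0]>100)&(h[...,0]<130)&(h[...,1]>120);print("tabtop",top.sum(),rect(P[top]))
al=near&(P[...,2]>.03)&(P[...,2]<.105); print("all",rect(P[al]))
E
```

```text
time_s: 17.8
tcp_pos: [0.506, -0.2841, 0.163]
eef_rot: [114.3, 89.9, 163.8]
contact_force: [-0.3, -0.4, -0.2]
gripper_width: 0.0524
time_s: 18.6
tcp_pos: [0.4765, -0.1992, 0.1629]
eef_rot: [84.1, 89.9, 173.3]
contact_force: [-0.0, 0.4, 0.0]
gripper_width: 0.0525
time_s: 19.1
tcp_pos: [0.4403, -0.1171, 0.1588]
eef_rot: [101.0, 90.0, -169.6]
contact_force: [-0.1, 0.3, 0.4]
gripper_width: 0.0528
19.1 [ 0.4403 -0.1171  0.1588] [ 100.99   89.96 -169.6 ] F [-0.1  0.3  0.4] w 0.0528 J [ 10.    3.  -31.5   0.  -55.5 -10.6]
tab 325 (array([ 438.4, -115.2]), array([23.7,  9.6]), 89.7) 0.0910552984845453 body 1109 (array([ 427.6, -115.8]), array([30.6, 79.6]), 3.3)
tabtop 245 (array([ 437.9, -115.7]), array([ 9. , 22.1]), 5.0)
all (array([ 431.9, -115.5]), array([39.1, 80.1]), 3.1)
```

View pics/hb1.png

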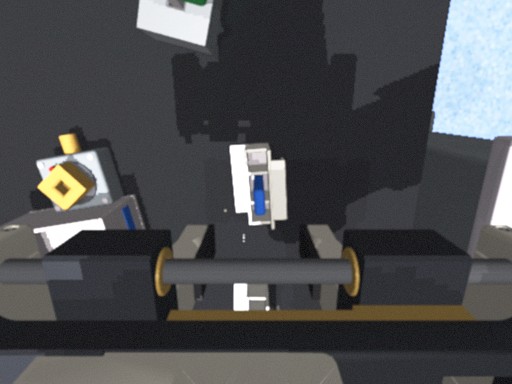

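```bash
python3 -c "
from h import *
to(.4382,-.1162,.064,183.2)"; python3 -m creep '[[-0.05,0,0,0,0,0,45],[0,0,0,0,0,0,45]]' 40;  python3 -c "
from h import *
to(.4382,-.1162,.064,183.2)"
```

```text
turn [-0.067 -0.    -0.   ] shift cm [9.49 0.25 0.14]
time_s: 19.35
tcp_pos: [0.4409, -0.1181, 0.1588]
eef_rot: [105.0, 90.0, -162.9]
contact_force: [-0.8, 1.0, 0.3]
gripper_width: 0.0424
turn [-0.018 -0.    -0.001] shift cm [9.48 0.26 0.21]
```

```bash
python3 -m creep '[[-0.017,0,0,0,0.25,0.18,45],[0,0,0,2.5,0,0,45],[0,0,0,2.5,0,0,45],[0,0,0,2,0,0,45],[0,0,0,1.5,0,0,45],[0,0,0,0.6,0,0,45],[0,0,0,0.3,0,0,45],[0,0,0,0,0,0,45]]'; python3 -c "
from h import *
st()"; python3 -m creep '[[0,0,0,0,0,0,0],[0,0,0,0,0,0,0],[0,0,0,0,0,0,0],[0,0,0,0,0,0,0],[0,0,0,0,0,0,0],[0,0,0,0,0,0,0]]' 45;  python3 -c "
from h import *
st();to(.4382,-.1162,.17)"
```

```text
time_s: 20.15
tcp_pos: [0.4383, -0.1159, 0.0652]
eef_rot: [167.3, 90.0, -99.5]
contact_force: [0.4, -0.2, 0.3]
gripper_width: 0.0394
20.15 [ 0.4383 -0.1159  0.0652] [167.34  89.99 -99.53] F [ 0.4 -0.2  0.3] w 0.0394 J [ 10.2  10.  -38.6   0.  -41.3  -7.1]
time_s: 20.75
tcp_pos: [0.4384, -0.1157, 0.0653]
eef_rot: [-94.4, 90.0, -1.3]
contact_force: [-1.5, 0.1, 3.0]
gripper_width: 0.0099
20.75 [ 0.4384 -0.1157  0.0653] [-94.44  89.97  -1.28] F [-1.5  0.1  3. ] w 0.0099 J [ 10.2  10.  -38.7   0.  -41.3  -7.1]
turn [-0.    -0.     0.001] shift cm [-10.47   0.03  -0.04]
```

```bash
python3 -m creep '[[0,0,0,-1,0,0,0],[0,0,0,-2,0,0,0],[0,0,0,-2.5,0,0,0],[0,0,0,-2.5,0,0,0],[0,0,0,-2.5,0,0,0],[0,0,0,-2.5,0,0,0],[-0.1,0,0,0,0,0,0],[0,0,0,0,0,0,0]]'; python3 -c "
from h import *
st();to(.594,-.0205,.20,188.9)"
```

```text
time_s: 21.55
tcp_pos: [0.438, -0.1157, 0.196]
eef_rot: [-73.6, 89.9, 25.3]
contact_force: [0.3, -0.2, -3.0]
gripper_width: 0.0098
21.55 [ 0.438  -0.1157  0.196 ] [-73.62  89.92  25.35] F [ 0.3 -0.2 -3. ] w 0.0098 J [ 10.2   0.5 -28.7  -0.  -60.7  -1.3]
turn [0.001 0.    0.001] shift cm [ -0.4  -16.88   6.99]
```

```bash
python3 -m creep '[[0,0,0,-0.5,-2.4,1,0],[0,0,0,0,-2.4,1,0],[0,0,0,0,-2.4,1,0],[0,0,0,0,-2.4,1,0],[0,0,0,0,-2.4,1,0],[0,0,0,0,-2.4,1,0],[0,0,0,0,-2.4,1,0],[0,0,0,0,0,0,0]]'; python3 -m creep '[[0,0,0,0,0,0,0],[0,0,0,0,0,0,0]]'
cat > rim.py <<'E'
import sys
from h import *
n=sys.argv[1]; D=np.load(n+".npz"); P=D["P"]
c=np.array([.6315,.031]); a=np.radians(8.95); M=np.array([[np.cos(a),np.sin(a)],[-np.sin(a),np.cos(a)]])
L=(P[...,:2]-c)@M.T
z=P[...,2]; m=(z>.070)&(z<.080)&(np.abs(L[...,0]+.063)<.010)&(np.abs(L[...,1])<.13)
l=L[m]*1000; print(m.sum(),"rim z",np.median(z[m]))
for lo in range(-125,125,20):
    k=(l[:,1]>lo)&(l[:,1]<lo+20)
    if k.sum()>15: q=np.percentile(l[k,0],[5,50,95]); print(lo,k.sum(),np.round(q,1),"mid",round((q[0]+q[2])/2,1))
s=r.get_state(); p=M@(np.array(s["tcp_pos"][:2])-c)*1000; print("TCP in tank frame",np.round(p,1),s["tcp_pos"][2])
E
python3 w.py hb2; python3 rim.py hb2
```

```text
time_s: 22.35
tcp_pos: [0.5949, -0.0194, 0.1985]
eef_rot: [96.3, 89.9, -164.9]
contact_force: [-1.7, 1.1, -2.9]
gripper_width: 0.0094
time_s: 22.55
tcp_pos: [0.5923, -0.021, 0.1994]
eef_rot: [88.6, 89.9, -172.6]
contact_force: [0.0, -0.7, -2.2]
gripper_width: 0.0095
22.55 [ 0.5923 -0.021   0.1994] [  88.62   89.9  -172.59] F [ 0.  -0.7 -2.2] w 0.0095 J [ 16.8  14.  -12.2  -0.  -63.9  -8. ]
247 rim z 0.07461825384835746
-125 83 [-63.4 -61.3 -54.5] mid -59.0
-105 81 [-63.7 -61.7 -60.5] mid -62.1
-85 48 [-63.9 -62.3 -60.2] mid -62.1
95 28 [-62.6 -61.4 -60.1] mid -61.4
TCP in tank frame [-46.7 -45.4] 0.19976232046414835
```

View pics/hb2.png

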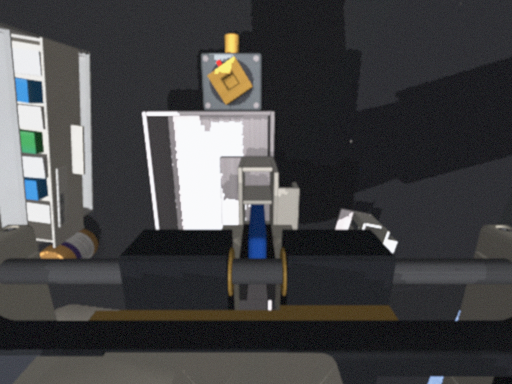

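```bash
python3 -m creep '[[0,0,0,0,-0.26,0,0],[0,0,0,2,0,0,0],[0,0,0,2,0,0,0],[0,0,0,2,0,0,0],[0,0,0,2,0,0,0],[0,0,0,1,0,0,0],[0,0,0,0,0,0,0],[0,0,0,0,0,0,0]]'; python3 w.py hb3; python3 rim.py hb3; python3 - <<'E'
from h import *
D=np.load("hb3.npz"); P=D["P"]; im=D["im"]
cv2.imwrite("pics/hb3c.png",cv2.resize(im[60:330,130:390],None,fx=2.2,fy=2.2,interpolation=cv2.INTER_CUBIC))
c=np.array([.6315,.031]); a=np.radians(8.95); M=np.array([[np.cos(a),np.sin(a)],[-np.sin(a),np.cos(a)]])
L=(P[...,:2]-c)@M.T; z=P[...,2]
for lo in np.arange(.085,.125,.005):
    m=(z>lo)&(z<lo+.005)&(np.abs(L[...,0]+.05)<.05)&(L[...,1]<-.05)&(L[...,1]>-.09)
    if m.sum()>10: print(round(lo,3),m.sum(),np.round(np.percentile(L[m][:,0]*1000,[3,97]),1),np.round(np.percentile(L[m][:,1]*1000,[3,97]),1))
E
```

```text
time_s: 23.4
tcp_pos: [0.5964, -0.0204, 0.1109]
eef_rot: [-106.6, 89.9, -7.7]
contact_force: [0.0, -0.2, -2.1]
gripper_width: 0.0096
23.4 [ 0.5964 -0.0204  0.1109] [-106.59   89.95   -7.71] F [ 0.  -0.2 -2.1] w 0.0096 J [ 16.8  18.9 -18.2   0.  -52.9  -7.9]
520 rim z 0.07452291383497156
-125 183 [-63.6 -60.8 -53.9] mid -58.7
-105 177 [-63.8 -61.9 -60.1] mid -62.0
-85 160 [-63.8 -61.7 -55.3] mid -59.5
TCP in tank frame [-42.4 -45.2] 0.11125264123540743
0.085 385 [-52.7 -29.9] [-84.6 -52.4]
0.09 326 [-54.5 -30.2] [-84.3 -53.9]
0.095 91 [-67.  -38.8] [-84.3 -53.8]
0.1 535 [-68.4 -41.1] [-81.6 -51.1]
0.105 597 [-67.6 -41.7] [-79.5 -51.6]
0.11 88 [-58.2 -31.9] [-56.8 -52.9]
0.115 239 [-61.9 -23.3] [-56.7 -52.9]
0.12 216 [-59.8 -24.9] [-56.6 -52.9]
```

View pics/hb3c.png

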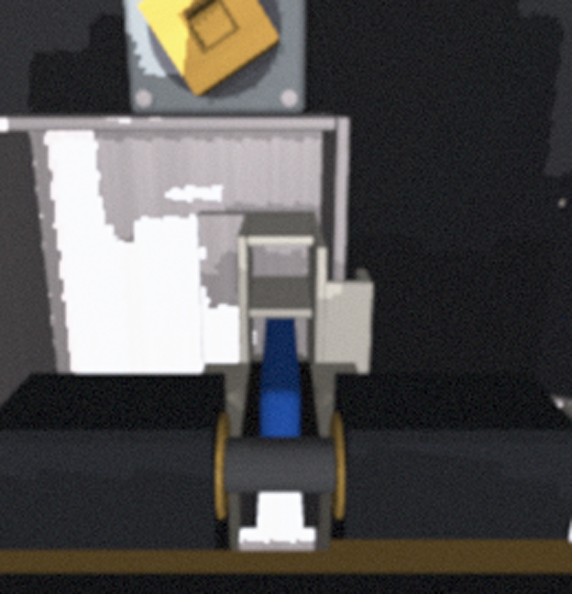

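```bash
python3 -m creep '[[0,0,0,0,0.14,0,0],[0,0,0,0.5,0,0,0],[0,0,0,0.5,0,0,0],[0,0,0,0.4,0,0,0],[0,0,0,0.3,0,0,0],[0,0,0,0,0,0,0]]'; python3 -m creep '[[0,0,0,0.3,0,0,0],[0,0,0,0.3,0,0,0],[0,0,0,0.2,0,0,0],[0,0,0,0,0,0,0]]';python3 -m creep '[[0,0,0,0.1,0,0,0],[0,0,0,0.1,0,0,0],[0,0,0,0.0,0,0,0]]'
```

```text
time_s: 24.05
tcp_pos: [0.5942, -0.0206, 0.0923]
eef_rot: [92.3, 89.9, -168.8]
contact_force: [-0.4, 0.5, -2.3]
gripper_width: 0.0099
time_s: 24.45
tcp_pos: [0.5943, -0.0205, 0.0847]
eef_rot: [90.5, 90.0, -170.6]
contact_force: [-0.0, 0.3, -1.3]
gripper_width: 0.0093
time_s: 24.75
tcp_pos: [0.5947, -0.0205, 0.0834]
eef_rot: [-101.4, 90.0, -2.5]
contact_force: [-0.0, -0.2, 0.3]
gripper_width: 0.0099
```

```bash
python3 -m creep '[[0,0,0,0,0,0,15],[0,0,0,0,0,0,30],[0,0,0,0,0,0,40],[0,0,0,0,0,0,40],[0,0,0,-1,0,0,40],[0,0,0,-3,0,0,40],[0,0,0,-3,0,0,40],[0,0,0,-3,0,0,40]]'; python3 -m creep '[[0,0,0,0,0,0,50],[0,0,0,0,0,0,50]]'; python3 w.py hb4; python3 - <<'E'
from h import *
D=np.load("hb4.npz"); P=D["P"]; im=D["im"]
cv2.imwrite("pics/hb4c.png",cv2.resize(im[60:330,130:390],None,fx=2.2,fy=2.2,interpolation=cv2.INTER_CUBIC))
c=np.array([.6315,.031]); a=np.radians(8.95); M=np.array([[np.cos(a),np.sin(a)],[-np.sin(a),np.cos(a)]])
L=np.dstack([(P[...,:2]-c)@M.T,P[...,2]]); z=P[...,2]
for lo,hi in((.072,.085),(.1,.12)):
    m=(z>lo)&(z<hi)&(np.abs(L[...,0]+.05)<.04)&(np.abs(L[...,1]+.045)<.05); print(m.sum(),rect(L[m]),np.median(z[m]))
t,d=r.capture("top"); Q=cloud("top",d)
q=Q[(np.abs(Q[...,0]-.44)<.07)&(np.abs(Q[...,1]-.054)<.07)&(Q[...,2]>.03)&(Q[...,2]<.11)]; u=q[q[:,2]>.08]; print("A",rect(q),rect(u))
to(.443,.055,.17,179)
E
```

```text
time_s: 25.55
tcp_pos: [0.5945, -0.0206, 0.185]
eef_rot: [-116.2, 90.0, -17.3]
contact_force: [0.9, -0.4, 0.2]
gripper_width: 0.0348
time_s: 25.75
tcp_pos: [0.5949, -0.0204, 0.1845]
eef_rot: [-79.6, 89.9, 19.3]
contact_force: [0.7, -0.3, 0.3]
gripper_width: 0.0427
25.75 [ 0.5949 -0.0204  0.1845] [-79.57  89.85  19.31] F [ 0.7 -0.3  0.3] w 0.0427 J [ 16.8  14.8 -13.3  -0.  -61.8  -8. ]
1180 (array([-54.8, -44.9]), array([99.5, 31. ]), 89.9) 0.07764478675994649
289 (array([-43.4, -44.7]), array([ 9.8, 23.9]), 2.6) 0.10826989424614172
A (array([437.1,  54.2]), array([79.8, 39.2]), 89.1) (array([443.8,  53.6]), array([22.5, 10.1]), 89.4)
turn [ 0.172  0.    -0.001] shift cm [ 1.26 15.22  7.29]
```

View pics/hb4c.png

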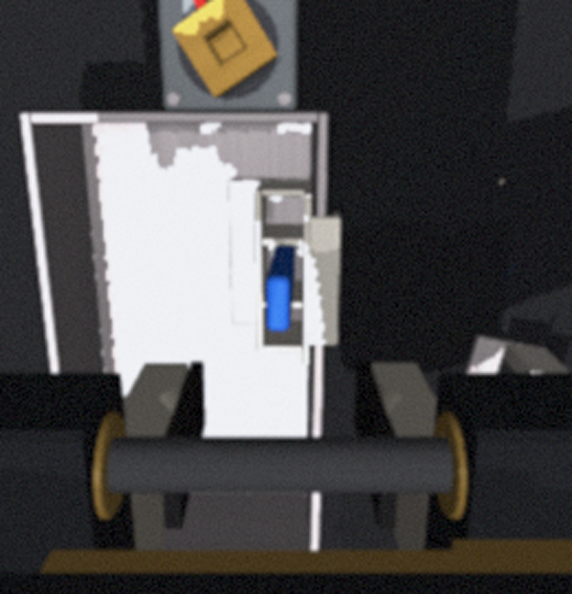

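```bash
python3 -m creep '[[0.1,0,0,0,0,0,60],[0.072,0,0,0,0,0,60],[0,0,0,0,2.5,1.2,60],[0,0,0,0,2.5,1.2,60],[0,0,0,0,2.5,1.2,60],[0,0,0,0,2.5,1.2,60],[0,0,0,0.6,2.5,1.2,60],[0,0,0,0.6,2.5,1.2,60]]'; python3 -m creep '[[0,0,0,0,0,0,45],[0,0,0,0,0,0,45]]'; python3 w.py ha1; python3 - <<'E'
from h import *
D=np.load("ha1.npz"); P=D["P"]; im=D["im"]; h=cv2.cvtColor(im,cv2.COLOR_BGR2HSV)
near=(np.hypot(P[...,0]-.437,P[...,1]-.055)<.06)
t=near&(P[...,2]>.078)&(P[...,2]<.105);print("tab",t.sum(),rect(P[t]),np.median(P[t][:,2]))
top=near&(P[...,2]>.089)&(P[...,2]<.105)&(h[...,0]>100)&(h[...,0]<130)&(h[...,1]>120);print("tabtop",top.sum(),rect(P[top]))
al=near&(P[...,2]>.03)&(P[...,2]<.105); print("all",rect(P[al]))
to(.443,.055,.0648,179)
E
```

```text
time_s: 26.65
tcp_pos: [0.4443, 0.0541, 0.17]
eef_rot: [117.4, 89.9, -153.6]
contact_force: [1.1, 0.1, 0.1]
gripper_width: 0.0524
time_s: 26.85
tcp_pos: [0.4453, 0.0541, 0.1708]
eef_rot: [133.3, 90.0, -137.6]
contact_force: [0.5, 0.4, 0.2]
gripper_width: 0.0423
26.85 [0.4453 0.0541 0.1708] [ 133.27   89.96 -137.62] F [0.5 0.4 0.2] w 0.0423 J [ 32.3   1.6 -31.3   0.  -57.2 -33.1]
tab 294 (array([443.1,  56.6]), array([23.7,  9.8]), 86.3) 0.09111775511217585
tabtop 242 (array([442.9,  56.6]), array([23.5,  9.1]), 88.9)
all (array([436.8,  57.4]), array([80.3, 39. ]), 87.2)
turn [ 0.001 -0.    -0.   ] shift cm [10.61  0.3   0.09]
```

```bash
python3 -m creep '[[0.02,0,0,0,0.22,0.2,45],[0,0,0,2.5,0,0,45],[0,0,0,2.5,0,0,45],[0,0,0,2.5,0,0,45],[0,0,0,2,0,0,45],[0,0,0,0.8,0,0,45],[0,0,0,0.3,0,0,45],[0,0,0,0,0,0,45]]'; python3 -c "
from h import *
st()"; python3 -m creep '[[0,0,0,0,0,0,0],[0,0,0,0,0,0,0],[0,0,0,0,0,0,0],[0,0,0,0,0,0,0],[0,0,0,0,0,0,0],[0,0,0,0,0,0,0]]' 45;  python3 -c "
from h import *
st()"
```

```text
time_s: 27.7
tcp_pos: [0.444, 0.0561, 0.0652]
eef_rot: [164.3, 90.0, -107.8]
contact_force: [0.0, -0.7, 0.2]
gripper_width: 0.039
27.7 [0.444  0.0561 0.0652] [ 164.32   89.99 -107.83] F [ 0.  -0.7  0.2] w 0.039 J [ 32.6   9.5 -39.3   0.  -41.2 -34.7]
time_s: 28.3
tcp_pos: [0.4437, 0.0562, 0.0653]
eef_rot: [-57.1, 90.0, 30.8]
contact_force: [-2.1, 0.3, 3.8]
gripper_width: 0.01
28.3 [0.4437 0.0562 0.0653] [-57.07  89.98  30.82] F [-2.1  0.3  3.8] w 0.01 J [ 32.6   9.4 -39.4   0.  -41.2 -34.7]
```

```bash
python3 -m creep '[[0,0,0,-1,0,0,0],[0,0,0,-2,0,0,0],[0,0,0,-2.5,0,0,0],[0,0,0,-2.5,0,0,0],[0,0,0,-2.5,0,0,0],[0,0,0,-2.5,0,0,0],[-0.1,0,0,0,0,0,0],[-0.09,0,0,0,0,0,0]]'; python3 -m creep '[[0,0,0,0,0,0,0]]';python3 -c "
from h import *
st();to(.5814,.0666,.20,188.9)"
```

```text
time_s: 29.1
tcp_pos: [0.4437, 0.0562, 0.1963]
eef_rot: [-59.8, 89.9, 39.2]
contact_force: [-0.4, -0.0, -2.4]
gripper_width: 0.0097
time_s: 29.2
tcp_pos: [0.4433, 0.056, 0.1955]
eef_rot: [-24.8, 90.0, 74.0]
contact_force: [0.4, -0.5, -2.0]
gripper_width: 0.0098
29.2 [0.4433 0.056  0.1955] [-24.84  89.98  73.99] F [ 0.4 -0.5 -2. ] w 0.0098 J [ 32.6  -0.1 -29.4  -0.  -60.7 -23.8]
turn [-0.001  0.     0.   ] shift cm [ -0.45 -13.81  -1.09]
```

```bash
python3 -m creep '[[0,0,0,-0.5,-2.3,-0.2,0],[0,0,0,0,-2.3,-0.2,0],[0,0,0,0,-2.3,-0.2,0],[0,0,0,0,-2.3,-0.2,0],[0,0,0,0,-2.3,-0.2,0],[0,0,0,0,-2.3,-0.1,0],[0,0,0,0,0,0,0],[0,0,0,0,0,0,0]]'; cat > chk.py <<'E'
import sys
from h import *
D=np.load(sys.argv[1]+".npz"); P=D["P"]
c=np.array([.6315,.031]); a=np.radians(8.95); M=np.array([[np.cos(a),np.sin(a)],[-np.sin(a),np.cos(a)]])
L=np.dstack([(P[...,:2]-c)@M.T,P[...,2]]); z=P[...,2]
for y in(-.045,.043):
    m=(z>.1)&(z<.118)&(np.abs(L[...,0]+.044)<.03)&(np.abs(L[...,1]-y)<.025)
    if m.sum()>9: print("tab",y,m.sum(),rect(L[m]),np.median(z[m]))
    m=(z>.074)&(z<.085)&(np.abs(L[...,0]+.06)<.012)&(np.abs(L[...,1]-y)<.04)
    if m.sum()>9: print("lip",m.sum(),rect(L[m]),np.median(z[m]))
E
python3 w.py ha2; python3 rim.py ha2; python3 chk.py ha2;  python3 -c "
from h import *
to(.5814,.0666,.11,188.9)"
```

```text
time_s: 30.0
tcp_pos: [0.5812, 0.066, 0.1992]
eef_rot: [98.5, 89.9, -162.9]
contact_force: [-0.4, -0.8, -2.5]
gripper_width: 0.0097
30.0 [0.5812 0.066  0.1992] [  98.46   89.87 -162.93] F [-0.4 -0.8 -2.5] w 0.0097 J [ 25.6  13.3 -13.2  -0.  -63.6 -17. ]
1590 rim z 0.07742359623575906
-125 135 [-63.7 -60.3 -53.9] mid -58.8
-105 118 [-64.1 -62.1 -60.3] mid -62.2
-85 256 [-68.8 -61.4 -54.8] mid -61.8
-65 388 [-69.7 -62.4 -54.9] mid -62.3
-45 363 [-69.5 -62.6 -55. ] mid -62.2
-25 240 [-68.7 -61.2 -55. ] mid -61.9
-5 80 [-63.4 -61.8 -60.2] mid -61.8
TCP in tank frame [-44.6  42.4] 0.19948813907532195
tab -0.045 330 (array([-43.2, -44.3]), array([22.7,  9.5]), 89.7) 0.10847636122483309
lip 1238 (array([-59.6, -44.9]), array([21.3, 79.5]), 1.2) 0.07772051576260908
lip 52 (array([-61.9,  12.5]), array([ 3.1, 18.6]), 0.7) 0.07467606814511335
turn [-0.004 -0.    -0.002] shift cm [ 8.95 -0.06  0.05]
```

```bash
python3 -m creep '[[0,0,0,2,-0.05,0,0],[0,0,0,2,0,0,0],[0,0,0,2,0,0,0],[0,0,0,2,0,0,0],[0,0,0,0.7,0,0,0],[0,0,0,0,0,0,0],[0,0,0,0,0,0,0]]'; python3 w.py ha3; python3 rim.py ha3; python3 - <<'E'
from h import *
D=np.load("ha3.npz"); P=D["P"]
c=np.array([.6315,.031]); a=np.radians(8.95); M=np.array([[np.cos(a),np.sin(a)],[-np.sin(a),np.cos(a)]])
L=(P[...,:2]-c)@M.T; z=P[...,2]
m=(z>.1)&(z<.11)&(np.abs(L[...,0]+.05)<.05)&(L[...,1]>.005)&(L[...,1]<.045); print(m.sum(),np.round(np.percentile(L[m][:,0]*1000,[2,98]),1))
E
```

```text
time_s: 30.75
tcp_pos: [0.5825, 0.0664, 0.1141]
eef_rot: [-90.5, 89.9, 8.2]
contact_force: [0.0, 0.6, -2.0]
gripper_width: 0.0095
30.75 [0.5825 0.0664 0.1141] [-90.52  89.93   8.25] F [ 0.   0.6 -2. ] w 0.0095 J [ 25.6  17.8 -19.3   0.  -52.8 -16.9]
3105 rim z 0.07746922647831636
-105 159 [-64.  -62.1 -60.3] mid -62.1
-85 610 [-69.3 -61.4 -55.1] mid -62.2
-65 828 [-69.7 -62.4 -55.2] mid -62.5
-45 754 [-69.6 -62.5 -55.4] mid -62.5
-25 514 [-69.3 -61.4 -55.1] mid -62.2
-5 180 [-63.6 -61.4 -55. ] mid -59.3
15 60 [-63.9 -62.  -60.1] mid -62.0
TCP in tank frame [-42.6  42.7] 0.11439322268785648
1157 [-68.5 -40.6]
```

```bash
python3 -m creep '[[0,0,0,0.3,0.14,0,0],[0,0,0,0.5,0,0,0],[0,0,0,0.5,0,0,0],[0,0,0,0.4,0,0,0],[0,0,0,0.3,0,0,0],[0,0,0,0,0,0,0]]'; python3 -m creep '[[0,0,0,0.3,0,0,0],[0,0,0,0.3,0,0,0],[0,0,0,0.2,0,0,0],[0,0,0,0,0,0,0]]';python3 -m creep '[[0,0,0,0.1,0,0,0],[0,0,0,0.1,0,0,0],[0,0,0,0.0,0,0,0]]'
```

```text
time_s: 31.4
tcp_pos: [0.5805, 0.066, 0.0924]
eef_rot: [102.7, 89.9, -158.5]
contact_force: [-0.9, -0.9, -1.9]
gripper_width: 0.0095
time_s: 31.8
tcp_pos: [0.5806, 0.066, 0.0847]
eef_rot: [98.7, 90.0, -162.5]
contact_force: [0.8, 0.1, -2.6]
gripper_width: 0.0094
time_s: 32.1
tcp_pos: [0.5809, 0.0661, 0.0833]
eef_rot: [-95.3, 90.0, 3.5]
contact_force: [0.3, 0.4, -0.5]
gripper_width: 0.0096
```

Release, lift, check both, then measure the tubes.

```bash
python3 -m creep '[[0,0,0,0,0,0,15],[0,0,0,0,0,0,30],[0,0,0,0,0,0,40],[0,0,0,0,0,0,40],[0,0,0,-1,0,0,40],[0,0,0,-3,0,0,40],[0,0,0,-3,0,0,40],[0,0,0,-3,0,0,40]]'; python3 -m creep '[[0,0,0,-3,0,0,50],[0,0,0,0,0,0,50],[0,0,0,0,0,0,50]]'; python3 w.py ha4; python3 chk.py ha4; python3 - <<'E'
from h import *
t,d=r.capture("top"); Q=cloud("top",d)
q=Q[(np.abs(Q[...,0]-.469)<.1)&(np.abs(Q[...,1]-.256)<.1)]; k=q[(q[:,2]>.042)&(q[:,2]<.058)]; u=q[(q[:,2]>.1)&(q[:,2]<.118)]
print("rack",rect(k)); 
a=np.radians(-16.9); ax=np.array([np.cos(a),np.sin(a)]); c0=np.array([.4688,.2558])
s=(u[:,:2]-c0)@ax*1000; v=(u[:,:2]-c0)@np.array([-ax[1],ax[0]])*1000
for g in(-54,-18,18,54):
    m=np.abs(s-g)<12; print(g,m.sum(), m.any() and (s[m].mean().round(1),v[m].mean().round(1),np.median(u[m,2])), np.round(u[m,:2].mean(0),4))
to(.4688,.2558,.2,163-90+180)
E
```

```text
time_s: 32.9
tcp_pos: [0.5808, 0.066, 0.185]
eef_rot: [-111.8, 90.0, -13.0]
contact_force: [0.3, 0.0, 0.3]
gripper_width: 0.0349
time_s: 33.2
tcp_pos: [0.5811, 0.0663, 0.2144]
eef_rot: [-69.7, 89.9, 29.0]
contact_force: [0.1, 0.0, -0.6]
gripper_width: 0.0434
33.2 [0.5811 0.0663 0.2144] [-69.74  89.86  29.03] F [ 0.1  0.  -0.6] w 0.0434 J [ 25.6  12.5 -12.2  -0.  -65.2 -16.9]
tab -0.045 293 (array([-43., -44.]), array([23.2,  9.2]), 89.9) 0.10849380462097624
lip 1134 (array([-59.6, -44.7]), array([79.3, 21.7]), 89.9) 0.07768536047706437
tab 0.043 232 (array([-42.9,  42.9]), array([23.1,  9.1]), 89.9) 0.10838216565259551
lip 873 (array([-59.5,  43.1]), array([79. , 21.7]), 89.9) 0.07773938423088017
rack (array([468.8, 255.8]), array([ 45.4, 150.1]), 72.8)
-54 37 (np.float64(-53.6), np.float64(-0.9), np.float64(0.10770082931844849)) [0.4172 0.2705]
-18 37 (np.float64(-17.9), np.float64(-0.7), np.float64(0.1076540796058918)) [0.4515 0.2604]
18 37 (np.float64(18.0), np.float64(-0.6), np.float64(0.10769592984790466)) [0.4859 0.2499]
54 38 (np.float64(54.0), np.float64(-0.8), np.float64(0.10742508734014289)) [0.5203 0.2393]
turn [-1.121e+00  1.000e-03 -1.000e-03] shift cm [  1.26 -14.9   16.21]
```

```bash
python3 -m creep '[[-0.14,0,0,0,0,0,50],[-0.14,0,0,0,0,0,50],[-0.14,0,0,0,0,0,50],[-0.14,0,0,0,0,0,50],[-0.14,0,0,0,0,0,50],[-0.14,0,0,0,0,0,50],[-0.14,0,0,0,0,0,50],[-0.14,0,0,0,0,0,50]]';  python3 -c "
from h import *
st();to(.5196,.2411,.18,252.8)"
```

```text
time_s: 34.1
tcp_pos: [0.5802, 0.0659, 0.2118]
eef_rot: [38.5, 89.9, -158.3]
contact_force: [-1.1, 0.4, -0.3]
gripper_width: 0.044
34.1 [0.5802 0.0659 0.2118] [  38.48   89.86 -158.25] F [-1.1  0.4 -0.3] w 0.044 J [ 25.6  12.7 -12.3  -0.  -65.1  47.6]
turn [ 0.008  0.002 -0.002] shift cm [  3.18 -14.95  10.97]
```

```bash
python3 -m creep '[[0,0,0,0,-2.5,1.8,50],[0,0,0,0,-2.5,1.8,50],[0,0,0,0,-2.5,1.8,50],[0,0,0,1,-2.5,1.8,50],[0,0,0,1,-2.5,1.8,50],[0,0,0,1,-2.4,1.9,50],[0,0,0,0,0,0,50],[0,0,0,0,0,0,50]]'; python3 w.py tb1; python3 - <<'E'
from h import *
P=np.load("tb1.npz")["P"]; u=P[(P[...,2]>.1)&(P[...,2]<.118)&(np.hypot(P[...,0]-.469,P[...,1]-.256)<.1)]
for x,y in((.5196,.2411),(.4852,.2517),(.4508,.2622),(.4165,.2723)):
    m=np.hypot(u[:,0]-x,u[:,1]-y)<.014
    if m.sum()>9: (c,s,a)=cv2.minAreaRect((u[m,:2]*1000).astype(np.float32)); print(m.sum(),np.round(c,1),np.round(s,1),np.median(u[m,2]).round(4))
to(.5196,.2411,.079,252.8)
E
```

```text
time_s: 34.9
tcp_pos: [0.5196, 0.2406, 0.1819]
eef_rot: [62.0, 89.8, -135.0]
contact_force: [-0.3, 0.2, 0.7]
gripper_width: 0.0439
34.9 [0.5196 0.2406 0.1819] [  61.97   89.85 -135.  ] F [-0.3  0.2  0.7] w 0.0439 J [ 44.4  13.  -16.1   0.  -61.1  28.6]
263 [520.1 243.9] [15.1 15.3] 0.1065
242 [485.9 254.4] [14.8 15.1] 0.1064
219 [417.2 275.1] [15.1 14.7] 0.1061
turn [ 0.003  0.001 -0.002] shift cm [10.34 -0.07  0.07]
```

```bash
python3 -m creep '[[0,0,0,0,-0.2,0.08,50],[0,0,0,2.5,0,0,50],[0,0,0,2.5,0,0,50],[0,0,0,2.5,0,0,50],[0,0,0,1.8,0,0,50],[0,0,0,0.9,0,0,50],[0,0,0,0,0,0,50],[0,0,0,0,0,0,50]]';python3 -m creep '[[0,0,0,0,0,0,0],[0,0,0,0,0,0,0],[0,0,0,0,0,0,0],[0,0,0,0,0,0,0],[0,0,0,0,0,0,0],[0,0,0,0,0,0,0]]' 15;  python3 -c "
from h import *
st()"; python3 -m creep '[[0,0,0,-1,0,0,0],[0,0,0,-2,0,0,0],[0,0,0,-2.5,0,0,0],[0,0,0,-2.5,0,0,0],[0,0,0,-2.5,0,0,0],[0,0,0,-2,0,0,0],[0,0,0,0,0,0,0]]';python3 -m creep '[[0.14,0,0,0,0,0,0],[0.14,0,0,0,0,0,0],[0.14,0,0,0,0,0,0],[0.14,0,0,0,0,0,0],[0.14,0,0,0,0,0,0],[0.14,0,0,0,0,0,0],[0.14,0,0,0,0,0,0],[0.14,0,0,0,0,0,0]]'; python3 -c "
from h import *
st();to(.5988,-.0468,.20,188.9)"
```

```text
time_s: 35.75
tcp_pos: [0.5208, 0.2427, 0.0818]
eef_rot: [-136.8, 89.9, 26.1]
contact_force: [0.3, 0.8, 0.1]
gripper_width: 0.0438
time_s: 36.35
tcp_pos: [0.5203, 0.2428, 0.0813]
eef_rot: [-146.8, 90.0, 16.2]
contact_force: [0.1, -0.2, 2.8]
gripper_width: 0.0121
36.35 [0.5203 0.2428 0.0813] [-146.76   89.98   16.19] F [ 0.1 -0.2  2.8] w 0.0121 J [ 44.5  18.9 -22.8   0.  -48.2  28.4]
time_s: 37.05
tcp_pos: [0.5215, 0.2436, 0.2101]
eef_rot: [-127.5, 89.7, 35.5]
contact_force: [-0.0, 0.9, -1.2]
gripper_width: 0.0121
time_s: 37.85
tcp_pos: [0.5198, 0.2425, 0.2059]
eef_rot: [110.7, 90.0, -150.9]
contact_force: [0.7, -0.1, -0.4]
gripper_width: 0.0123
37.85 [0.5198 0.2425 0.2059] [ 110.66   89.96 -150.91] F [ 0.7 -0.1 -0.4] w 0.0123 J [ 44.5  11.9 -14.1  -0.  -64.  -36.1]
turn [-0.008 -0.    -0.001] shift cm [  0.59  -3.33 -29.8 ]
```

```bash
python3 w.py tb2; python3 -c "
from h import *
cv2.imwrite('pics/tb2c.png',cv2.resize(cv2.imread('pics/tb2.png')[130:384,120:400],None,fx=2.3,fy=2.3,interpolation=cv2.INTER_CUBIC))"
```

```text
37.85 [0.5198 0.2425 0.2059] [ 110.66   89.96 -150.91] F [ 0.7 -0.1 -0.4] w 0.0123 J [ 44.5  11.9 -14.1  -0.  -64.  -36.1]
```

View pics/tb2c.png

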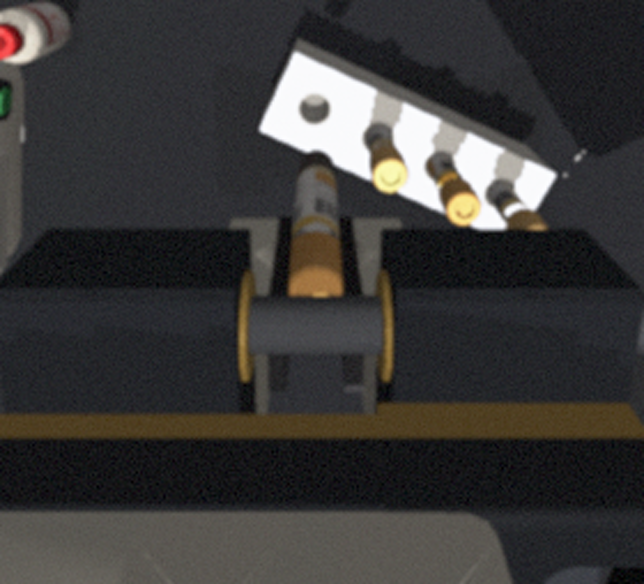

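```bash
python3 - <<'E'
from h import *
P=np.load("tb2.npz")["P"]
for v in range(196,262,5): print(v,np.round(P[v,258],4))
E
```

```text
196 [0.5194 0.2374 0.1403]
201 [0.5195 0.237  0.1543]
206 [0.5195 0.2374 0.165 ]
211 [0.5195 0.2374 0.1756]
216 [0.5196 0.2372 0.1857]
221 [0.5196 0.2372 0.1944]
226 [0.5197 0.2371 0.2027]
231 [0.5199 0.2361 0.2122]
236 [0.52   0.2357 0.2197]
241 [0.52   0.2355 0.2264]
246 [0.5199 0.2364 0.2304]
251 [0.5196 0.2387 0.2315]
256 [0.519  0.2428 0.2296]
261 [0.5237 0.2127 0.2853]
```

```bash
python3 -m creep '[[0,0,0,0,-0.3,-2.5,0],[0,0,0,0,-0.3,-2.5,0],[0,0,0,0,-0.3,-2.5,0],[0,0,0,0,-0.3,-2.5,0],[0,0,0,0,-0.3,-2.5,0],[0,0,0,0,-0.3,-2.5,0],[0,0,0,0,-0.3,-2.5,0],[0,0,0,0,-0.3,-2.5,0]]';python3 -m creep '[[0,0,0,0,-0.3,-2.5,0],[0,0,0,0,-0.3,-2.5,0],[0,0,0,0,-0.3,-2.5,0],[0,0,0,0,0,-2.3,0],[0,0,0,0,0,0,0],[0,0,0,0,0,0,0]]'; python3 w.py tb3; python3 chk.py tb3; python3 -c "
from h import *
to(.5988,-.0468,.10,188.9)"
```

```text
time_s: 38.7
tcp_pos: [0.5743, 0.0476, 0.206]
eef_rot: [80.7, 90.0, 179.7]
contact_force: [-1.5, 0.3, 0.1]
gripper_width: 0.0117
time_s: 39.3
tcp_pos: [0.5979, -0.0472, 0.2058]
eef_rot: [75.8, 90.0, 174.6]
contact_force: [-0.4, -0.0, 0.1]
gripper_width: 0.012
39.3 [ 0.5979 -0.0472  0.2058] [ 75.79  89.96 174.59] F [-0.4 -0.   0.1] w 0.012 J [ 14.1  14.4 -10.9  -0.  -64.8  -5.3]
lip 691 (array([-62.2, -48.7]), array([15.7, 72.1]), 0.3) 0.0776644749606697
tab 0.043 159 (array([-43.2,  43.4]), array([22.2,  8.7]), 89.5) 0.10858394828763923
lip 79 (array([-58.7,  68.1]), array([ 7.5, 29.2]), 0.4) 0.07759196511290689
turn [-0.001  0.    -0.   ] shift cm [10.59 -0.09 -0.02]
```

```bash
python3 -m creep '[[0,0,0,0,-0.1,0,0],[0,0,0,2,0,0,0],[0,0,0,2,0,0,0],[0,0,0,2,0,0,0],[0,0,0,1.5,0,0,0],[0,0,0,1.5,0,0,0],[0,0,0,0,0,0,0]]'; python3 -c "
from h import *
st()"; python3 -m creep '[[0,0,0,0.7,0,0,0],[0,0,0,0.7,0,0,0],[0,0,0,0.2,0,0,0],[0,0,0,0,0,0,0]]';  python3 -c "
from h import *
st()"
```

```text
time_s: 40.05
tcp_pos: [0.5978, -0.046, 0.1141]
eef_rot: [87.0, 89.8, -174.2]
contact_force: [-0.0, -0.2, -0.5]
gripper_width: 0.0122
40.05 [ 0.5978 -0.046   0.1141] [  86.97   89.79 -174.19] F [-0.  -0.2 -0.5] w 0.0122 J [ 14.2  19.1 -17.4  -0.  -53.8  -5.4]
time_s: 40.45
tcp_pos: [0.5991, -0.0466, 0.1]
eef_rot: [93.1, 90.0, -168.1]
contact_force: [-0.1, 0.1, 0.1]
gripper_width: 0.0122
40.45 [ 0.5991 -0.0466  0.1   ] [  93.11   89.99 -168.12] F [-0.1  0.1  0.1] w 0.0122 J [ 14.2  19.9 -18.2  -0.  -51.9  -5.4]
```

```bash
python3 -m creep '[[0,0,0,0,0,0,20],[0,0,0,0,0,0,35],[0,0,0,0,0,0,40],[0,0,0,0,0,0,40],[0,0,0,-1,0,0,40],[0,0,0,-3,0,0,40],[0,0,0,-3,0,0,40],[0,0,0,-3,0,0,40]]'; python3 w.py tb4; python3 - <<'E'
from h import *
P=np.load("tb4.npz")["P"]
m=(P[...,2]>.112)&(P[...,2]<.135)&(np.hypot(P[...,0]-.5988,P[...,1]+.0468)<.025); print(m.sum(),rect(P[m]),np.median(P[m][:,2]))
E
python3 -m creep '[[-0.14,0,0,0,0,0,50],[-0.14,0,0,0,0,0,50],[-0.14,0,0,0,0,0,50],[-0.14,0,0,0,0,0,50],[-0.14,0,0,0,0,0,50],[-0.14,0,0,0,0,0,50],[-0.14,0,0,0,0,0,50],[-0.13,0,0,0,0,0,50]]';  python3 -c "
from h import *
st();to(.4858,.2533,.18,252.8)"
```

```text
time_s: 41.25
tcp_pos: [0.5991, -0.0468, 0.202]
eef_rot: [-121.2, 90.0, -22.4]
contact_force: [1.2, 0.3, -0.4]
gripper_width: 0.0352
41.25 [ 0.5991 -0.0468  0.202 ] [-121.16   89.98  -22.39] F [ 1.2  0.3 -0.4] w 0.0352 J [ 14.2  14.6 -11.1   0.  -64.3  -5.4]
264 (array([602.9, -45.4]), array([15. , 15.1]), 58.5) 0.1212878396398929
time_s: 42.1
tcp_pos: [0.5992, -0.0467, 0.2008]
eef_rot: [-159.5, 90.0, 3.2]
contact_force: [-0.9, 0.9, 0.2]
gripper_width: 0.0441
42.1 [ 0.5992 -0.0467  0.2008] [-159.52   89.96    3.18] F [-0.9  0.9  0.2] w 0.0441 J [ 14.2  14.6 -11.2   0.  -64.1  58.5]
turn [-0.002 -0.001  0.   ] shift cm [  2.08 -25.3   19.71]
```

```bash
python3 -m creep '[[0,0,0,0,-2.5,2,50],[0,0,0,0,-2.5,2,50],[0,0,0,0,-2.5,2,50],[0,0,0,0,-2.5,2,50],[0,0,0,0,-2.5,2,50],[0,0,0,0,-2.5,2,50],[0,0,0,0,-2.5,2,50],[0,0,0,0,-2.5,2,50]]';python3 -m creep '[[0,0,0,1,-2.5,2,50],[0,0,0,1,-2.8,1.7,50],[0,0,0,0,0,0,50],[0,0,0,0,0,0,50]]';  python3 -c "
from h import *
st();to(.4858,.2533,.081,252.8)"
```

```text
time_s: 42.9
tcp_pos: [0.5068, 0.1936, 0.201]
eef_rot: [-128.8, 89.9, 33.6]
contact_force: [0.8, 1.0, -0.1]
gripper_width: 0.0435
time_s: 43.3
tcp_pos: [0.4878, 0.2547, 0.1803]
eef_rot: [124.5, 90.0, -73.0]
contact_force: [0.9, -0.3, 0.9]
gripper_width: 0.0438
43.3 [0.4878 0.2547 0.1803] [124.53  89.99 -73.01] F [ 0.9 -0.3  0.9] w 0.0438 J [ 48.   10.9 -19.    0.  -60.1  24.5]
turn [-0.006 -0.    -0.   ] shift cm [9.93 0.2  0.15]
```

```bash
python3 -m creep '[[0,0,0,0,0.2,0.15,50],[0,0,0,2.5,0,0,50],[0,0,0,2.5,0,0,50],[0,0,0,2.5,0,0,50],[0,0,0,1.7,0,0,50],[0,0,0,0.7,0,0,50],[0,0,0,0,0,0,50],[0,0,0,0,0,0,50]]';python3 -m creep '[[0,0,0,0,0,0,0],[0,0,0,0,0,0,0],[0,0,0,0,0,0,0],[0,0,0,0,0,0,0],[0,0,0,0,0,0,0],[0,0,0,0,0,0,0]]' 15;  python3 -c "
from h import *
st()"; python3 -m creep '[[0,0,0,-1,0,0,0],[0,0,0,-2,0,0,0],[0,0,0,-2.5,0,0,0],[0,0,0,-2.5,0,0,0],[0,0,0,-2.5,0,0,0],[0,0,0,-2,0,0,0],[0,0,0,0,0,0,0]]';python3 -m creep '[[0.14,0,0,0,0,0,0],[0.14,0,0,0,0,0,0],[0.14,0,0,0,0,0,0],[0.14,0,0,0,0,0,0],[0.14,0,0,0,0,0,0],[0.14,0,0,0,0,0,0],[0.14,0,0,0,0,0,0],[0.14,0,0,0,0,0,0]]'; python3 -c "
from h import *
st();to(.5904,.0066,.20,188.9)"
```

```text
time_s: 44.1
tcp_pos: [0.4867, 0.2527, 0.0821]
eef_rot: [-127.1, 89.9, 35.3]
contact_force: [-0.2, 0.3, -0.1]
gripper_width: 0.044
time_s: 44.7
tcp_pos: [0.4861, 0.2527, 0.0812]
eef_rot: [-147.7, 90.0, 14.7]
contact_force: [-0.3, -0.4, 1.9]
gripper_width: 0.012
44.7 [0.4861 0.2527 0.0812] [-147.72   89.99   14.65] F [-0.3 -0.4  1.9] w 0.012 J [ 48.   16.8 -26.1   0.  -47.1  24.4]
time_s: 45.4
tcp_pos: [0.4874, 0.2537, 0.21]
eef_rot: [-123.3, 89.7, 39.0]
contact_force: [1.1, 0.6, -0.0]
gripper_width: 0.0122
time_s: 46.2
tcp_pos: [0.4857, 0.2525, 0.2059]
eef_rot: [114.4, 90.0, -147.7]
contact_force: [-0.2, -0.6, -0.0]
gripper_width: 0.0121
46.2 [0.4857 0.2525 0.2059] [ 114.4    89.96 -147.74] F [-0.2 -0.6 -0. ] w 0.0121 J [ 48.    9.5 -17.2  -0.  -63.3 -40.1]
turn [-0.018 -0.    -0.001] shift cm [  0.59  -6.54 -25.91]
```

```bash
python3 -m creep '[[-0.018,0,0,0,0,0,0],[0,0,0,0,-0.7,-2.5,0],[0,0,0,0,-0.7,-2.5,0],[0,0,0,0,-0.7,-2.5,0],[0,0,0,0,-0.7,-2.5,0],[0,0,0,0,-0.7,-2.5,0],[0,0,0,0,-0.7,-2.5,0],[0,0,0,0,-0.7,-2.5,0]]';python3 -m creep '[[0,0,0,0,-0.7,-2.5,0],[0,0,0,0,-0.7,-2.5,0],[0,0,0,0,-0.2,-2.5,0],[0,0,0,0,0,-0.9,0],[0,0,0,0,0,0,0],[0,0,0,0,0,0,0]]'; python3 -c "
from h import *
st();to(.5904,.0066,.10,188.9)"
```

```text
time_s: 47.0
tcp_pos: [0.5626, 0.0868, 0.206]
eef_rot: [77.5, 90.0, 177.1]
contact_force: [0.2, 0.2, 0.5]
gripper_width: 0.0124
time_s: 47.6
tcp_pos: [0.5915, 0.0078, 0.206]
eef_rot: [35.0, 90.0, 134.3]
contact_force: [-0.6, 0.3, -0.9]
gripper_width: 0.012
47.6 [0.5915 0.0078 0.206 ] [ 35.03  89.99 134.35] F [-0.6  0.3 -0.9] w 0.012 J [ 19.7  13.6 -11.9  -0.  -64.5 -10.3]
turn [ 0.007  0.    -0.   ] shift cm [10.6   0.13 -0.1 ]
```

```bash
python3 -m creep '[[0,0,0,0,0.13,-0.1,0],[0,0,0,2,0,0,0],[0,0,0,2,0,0,0],[0,0,0,2,0,0,0],[0,0,0,1.5,0,0,0],[0,0,0,1.5,0,0,0],[0,0,0,0,0,0,0]]'; python3 -m creep '[[0,0,0,0.7,0,0,0],[0,0,0,0.7,0,0,0],[0,0,0,0.2,0,0,0],[0,0,0,0,0,0,0]]';  python3 -c "
from h import *
st()"; python3 -m creep '[[0,0,0,0,0,0,20],[0,0,0,0,0,0,35],[0,0,0,0,0,0,40],[0,0,0,0,0,0,40],[0,0,0,-1,0,0,40],[0,0,0,-3,0,0,40],[0,0,0,-3,0,0,40],[0,0,0,-3,0,0,40]]'; python3 w.py tb5; cat > tub.py <<'E'
import sys
from h import *
P=np.load(sys.argv[1]+".npz")["P"]
for n,x,y in(("BR",.5988,-.0468),("BL",.5904,.0066),("AR",.5852,.0396),("AL",.5768,.0929)):
    m=(P[...,2]>.114)&(P[...,2]<.135)&(np.hypot(P[...,0]-x,P[...,1]-y)<.015)
    if m.sum()>9: print(n,m.sum(),rect(P[m]),np.median(P[m][:,2]))
E
python3 tub.py tb5; python3 chk.py tb5
python3 -m creep '[[-0.14,0,0,0,0,0,50],[-0.14,0,0,0,0,0,50],[-0.14,0,0,0,0,0,50],[-0.14,0,0,0,0,0,50],[-0.14,0,0,0,0,0,50],[-0.14,0,0,0,0,0,50],[-0.14,0,0,0,0,0,50],[-0.13,0,0,0,0,0,50]]';  python3 -c "
from h import *
st();to(.4512,.2635,.18,252.8)"
```

```text
time_s: 48.3
tcp_pos: [0.589, 0.0068, 0.1142]
eef_rot: [91.1, 89.8, -169.6]
contact_force: [-0.9, -0.4, 0.5]
gripper_width: 0.012
time_s: 48.7
tcp_pos: [0.5905, 0.0063, 0.1]
eef_rot: [97.1, 90.0, -163.7]
contact_force: [-0.1, -0.2, 0.9]
gripper_width: 0.012
48.7 [0.5905 0.0063 0.1   ] [  97.06   89.98 -163.71] F [-0.1 -0.2  0.9] w 0.012 J [ 19.6  19.1 -19.6  -0.  -51.4 -10.3]
time_s: 49.5
tcp_pos: [0.5905, 0.0062, 0.202]
eef_rot: [-113.6, 90.0, -14.4]
contact_force: [1.0, 0.2, 0.4]
gripper_width: 0.0352
49.5 [0.5905 0.0062 0.202 ] [-113.64   89.98  -14.41] F [1.  0.2 0.4] w 0.0352 J [ 19.6  13.6 -12.4   0.  -64.  -10.3]
BR 282 (array([602.7, -44.9]), array([15.4, 14.9]), 53.9) 0.12164729298805826
BL 254 (array([595. ,   8.1]), array([15.4, 14.6]), 8.5) 0.12141297613210669
tab -0.045 330 (array([-41.5, -38.2]), array([36.6, 13.1]), 84.7) 0.10853356772956724
lip 1007 (array([-59.4, -45. ]), array([79.5, 22. ]), 89.9) 0.07769344693936592
tab 0.043 219 (array([-43.3,  42. ]), array([ 9.2, 21.9]), 0.2) 0.10835273718560268
lip 743 (array([-59.3,  37. ]), array([22.3, 67.3]), 1.1) 0.07776061824989716
time_s: 50.35
tcp_pos: [0.5907, 0.0062, 0.2008]
eef_rot: [-153.8, 90.0, 9.4]
contact_force: [0.2, 0.5, 0.2]
gripper_width: 0.0437
50.35 [0.5907 0.0062 0.2008] [-153.76   89.96    9.39] F [0.2 0.5 0.2] w 0.0437 J [ 19.6  13.7 -12.5   0.  -63.8  53.6]
turn [ 0.006 -0.001  0.   ] shift cm [  2.08 -20.45  20.93]
```

```bash
python3 -m creep '[[0,0,0,0,-2,2.1,50],[0,0,0,0,-2,2.1,50],[0,0,0,0,-2,2.1,50],[0,0,0,0,-2,2.1,50],[0,0,0,0,-2,2.1,50],[0,0,0,0,-2,2.1,50],[0,0,0,0,-2,2.1,50],[0,0,0,0,-2,2.1,50]]';python3 -m creep '[[0,0,0,1,-2.2,2.1,50],[0,0,0,1,-2.2,2,50],[0,0,0,0,0,0,50],[0,0,0,0,0,0,50]]';  python3 -c "
from h import *
st();to(.4512,.2635,.081,252.8)"
```

```text
time_s: 51.15
tcp_pos: [0.4768, 0.2097, 0.2009]
eef_rot: [-126.2, 89.9, 36.6]
contact_force: [0.9, 0.5, -0.9]
gripper_width: 0.0437
time_s: 51.55
tcp_pos: [0.4509, 0.2633, 0.1805]
eef_rot: [-169.2, 90.0, -6.3]
contact_force: [0.8, -0.8, 1.0]
gripper_width: 0.044
51.55 [0.4509 0.2633 0.1805] [-169.24   89.99   -6.32] F [ 0.8 -0.8  1. ] w 0.044 J [ 51.8   8.3 -22.3   0.  -59.4  21.1]
turn [ 0.002 -0.     0.   ] shift cm [ 9.95 -0.02 -0.02]
```

```bash
python3 -m creep '[[0,0,0,2.5,0,0,50],[0,0,0,2.5,0,0,50],[0,0,0,2.5,0,0,50],[0,0,0,1.7,0,0,50],[0,0,0,0.7,0,0,50],[0,0,0,0,0,0,50],[0,0,0,0,0,0,50]]';python3 -m creep '[[0,0,0,0,0,0,0],[0,0,0,0,0,0,0],[0,0,0,0,0,0,0],[0,0,0,0,0,0,0],[0,0,0,0,0,0,0],[0,0,0,0,0,0,0]]' 15;  python3 -c "
from h import *
st()"; python3 -m creep '[[0,0,0,-1,0,0,0],[0,0,0,-2,0,0,0],[0,0,0,-2.5,0,0,0],[0,0,0,-2.5,0,0,0],[0,0,0,-2.5,0,0,0],[0,0,0,-2,0,0,0],[0,0,0,0,0,0,0]]';python3 -m creep '[[0.14,0,0,0,0,0,0],[0.14,0,0,0,0,0,0],[0.14,0,0,0,0,0,0],[0.14,0,0,0,0,0,0],[0.14,0,0,0,0,0,0],[0.14,0,0,0,0,0,0],[0.14,0,0,0,0,0,0],[0.14,0,0,0,0,0,0]]'; python3 -c "
from h import *
st();to(.5852,.0396,.20,188.9)"
```

```text
time_s: 52.25
tcp_pos: [0.4519, 0.263, 0.082]
eef_rot: [-125.1, 89.9, 37.7]
contact_force: [0.7, 0.3, -0.1]
gripper_width: 0.0436
time_s: 52.85
tcp_pos: [0.4513, 0.263, 0.0813]
eef_rot: [-135.9, 90.0, 26.9]
contact_force: [0.6, -0.1, 2.1]
gripper_width: 0.012
52.85 [0.4513 0.263  0.0813] [-135.89   89.98   26.94] F [ 0.6 -0.1  2.1] w 0.012 J [ 51.8  14.6 -29.3   0.  -46.   21. ]
time_s: 53.55
tcp_pos: [0.4524, 0.2639, 0.2098]
eef_rot: [-120.0, 89.7, 42.9]
contact_force: [0.9, 0.4, -0.0]
gripper_width: 0.0124
time_s: 54.35
tcp_pos: [0.4509, 0.2627, 0.2059]
eef_rot: [115.0, 90.0, -146.7]
contact_force: [1.1, -0.7, -0.8]
gripper_width: 0.0118
54.35 [0.4509 0.2627 0.2059] [ 114.99   89.96 -146.7 ] F [ 1.1 -0.7 -0.8] w 0.0118 J [ 51.8   7.  -20.2  -0.  -62.8 -43.5]
turn [-0.01  -0.    -0.001] shift cm [  0.59  -9.82 -24.12]
```

```bash
python3 -m creep '[[-0.01,0,0,0,0,0,0],[0,0,0,0,-1,-2.4,0],[0,0,0,0,-1,-2.4,0],[0,0,0,0,-1,-2.4,0],[0,0,0,0,-1,-2.4,0],[0,0,0,0,-1,-2.4,0],[0,0,0,0,-1,-2.4,0],[0,0,0,0,-1,-2.4,0]]';python3 -m creep '[[0,0,0,0,-1,-2.4,0],[0,0,0,0,-1,-2.4,0],[0,0,0,0,-0.8,-2.5,0],[0,0,0,0,0,0,0],[0,0,0,0,0,0,0]]'; python3 -c "
from h import *
st();to(.5852,.0396,.10,188.9)"
```

```text
time_s: 55.15
tcp_pos: [0.5475, 0.1073, 0.206]
eef_rot: [94.1, 90.0, -166.4]
contact_force: [0.7, -0.3, -1.0]
gripper_width: 0.0125
time_s: 55.65
tcp_pos: [0.5864, 0.0401, 0.2057]
eef_rot: [91.0, 90.0, -169.7]
contact_force: [0.4, 0.3, -0.2]
gripper_width: 0.012
55.65 [0.5864 0.0401 0.2057] [  91.     89.95 -169.65] F [ 0.4  0.3 -0.2] w 0.012 J [ 23.   13.3 -12.4  -0.  -64.4 -13.6]
turn [ 0.008 -0.    -0.001] shift cm [10.57  0.13 -0.04]
```

```bash
python3 -m creep '[[0,0,0,0,0.13,-0.03,0],[0,0,0,2,0,0,0],[0,0,0,2,0,0,0],[0,0,0,2,0,0,0],[0,0,0,1.5,0,0,0],[0,0,0,1.5,0,0,0],[0,0,0,0,0,0,0]]'; python3 -m creep '[[0,0,0,0.7,0,0,0],[0,0,0,0.7,0,0,0],[0,0,0,0.2,0,0,0],[0,0,0,0,0,0,0]]';  python3 -c "
from h import *
st()"; python3 -m creep '[[0,0,0,0,0,0,20],[0,0,0,0,0,0,35],[0,0,0,0,0,0,40],[0,0,0,0,0,0,40],[0,0,0,-1,0,0,40],[0,0,0,-3,0,0,40],[0,0,0,-3,0,0,40],[0,0,0,-3,0,0,40]]'; python3 w.py tb6
python3 tub.py tb6; python3 chk.py tb6
python3 -m creep '[[-0.14,0,0,0,0,0,50],[-0.14,0,0,0,0,0,50],[-0.14,0,0,0,0,0,50],[-0.14,0,0,0,0,0,50],[-0.14,0,0,0,0,0,50],[-0.14,0,0,0,0,0,50],[-0.14,0,0,0,0,0,50],[-0.13,0,0,0,0,0,50]]';  python3 -c "
from h import *
st();to(.4169,.2736,.18,252.8)"
```

```text
time_s: 56.35
tcp_pos: [0.5835, 0.0406, 0.1142]
eef_rot: [94.4, 89.8, -166.2]
contact_force: [-0.5, -0.2, 0.4]
gripper_width: 0.0121
time_s: 56.75
tcp_pos: [0.5852, 0.0402, 0.1]
eef_rot: [103.6, 90.0, -157.2]
contact_force: [-0.1, -0.0, 1.5]
gripper_width: 0.0122
56.75 [0.5852 0.0402 0.1   ] [ 103.61   89.98 -157.16] F [-0.1 -0.   1.5] w 0.0122 J [ 23.   18.7 -20.1  -0.  -51.2 -13.8]
time_s: 57.55
tcp_pos: [0.5852, 0.0401, 0.202]
eef_rot: [-106.7, 90.0, -7.5]
contact_force: [0.4, 0.0, -0.4]
gripper_width: 0.0347
57.55 [0.5852 0.0401 0.202 ] [-106.75   89.98   -7.52] F [ 0.4  0.  -0.4] w 0.0347 J [ 23.   13.3 -12.9   0.  -63.8 -13.8]
BR 308 (array([602.8, -44.4]), array([14.8, 15.4]), 10.4) 0.12172286216270602
BL 268 (array([594.5,   8.2]), array([15.4, 14.8]), 55.7) 0.1216033261664464
AR 252 (array([588.8,  41.8]), array([15.2, 15.4]), 29.0) 0.12150164828402966
tab -0.045 352 (array([-41.8, -45.1]), array([50.1, 13.4]), 86.7) 0.1084424736342903
lip 1147 (array([-59.8, -44.9]), array([79.6, 21.6]), 88.9) 0.07771704025693105
tab 0.043 237 (array([-43.3,  36.7]), array([36.7,  9.3]), 88.9) 0.10846079355981203
lip 881 (array([-59.6,  43.1]), array([79.6, 21.6]), 89.8) 0.0777516959459808
time_s: 58.4
tcp_pos: [0.5853, 0.0402, 0.2007]
eef_rot: [-152.9, 90.0, 10.2]
contact_force: [0.4, -0.6, -0.3]
gripper_width: 0.0435
58.4 [0.5853 0.0402 0.2007] [-152.95   89.96   10.21] F [ 0.4 -0.6 -0.3] w 0.0435 J [ 23.   13.3 -13.    0.  -63.7  50.1]
turn [ 0.006 -0.001  0.   ] shift cm [  2.07 -17.32  22.99]
```

```bash
python3 -m creep '[[0,0,0,0,-1.7,2.3,50],[0,0,0,0,-1.7,2.3,50],[0,0,0,0,-1.7,2.3,50],[0,0,0,0,-1.7,2.3,50],[0,0,0,0,-1.7,2.3,50],[0,0,0,0,-1.7,2.3,50],[0,0,0,0,-1.7,2.3,50],[0,0,0,0,-1.7,2.3,50]]';python3 -m creep '[[0,0,0,1,-1.8,2.3,50],[0,0,0,1,-1.9,2.3,50],[0,0,0,0,0,0,50],[0,0,0,0,0,0,50]]';  python3 -c "
from h import *
st();to(.4169,.2736,.081,252.8)"
```

```text
time_s: 59.2
tcp_pos: [0.449, 0.2254, 0.2009]
eef_rot: [-120.7, 89.9, 42.1]
contact_force: [0.3, 0.9, -0.1]
gripper_width: 0.0439
time_s: 59.6
tcp_pos: [0.4164, 0.2739, 0.1805]
eef_rot: [-139.8, 90.0, 23.2]
contact_force: [0.6, -0.9, 0.0]
gripper_width: 0.0436
59.6 [0.4164 0.2739 0.1805] [-139.77   89.98   23.16] F [ 0.6 -0.9  0. ] w 0.0436 J [ 56.    6.  -25.    0.  -59.   16.9]
turn [ 0.002 -0.     0.   ] shift cm [ 9.95  0.01 -0.06]
```

```bash
python3 -m creep '[[0,0,0,2.5,0,0,50],[0,0,0,2.5,0,0,50],[0,0,0,2.5,0,0,50],[0,0,0,1.7,0,0,50],[0,0,0,0.7,0,0,50],[0,0,0,0,0,0,50],[0,0,0,0,0,0,50]]';python3 -m creep '[[0,0,0,0,0,0,0],[0,0,0,0,0,0,0],[0,0,0,0,0,0,0],[0,0,0,0,0,0,0],[0,0,0,0,0,0,0],[0,0,0,0,0,0,0]]' 15;  python3 -c "
from h import *
st()"; python3 -m creep '[[0,0,0,-1,0,0,0],[0,0,0,-2,0,0,0],[0,0,0,-2.5,0,0,0],[0,0,0,-2.5,0,0,0],[0,0,0,-2.5,0,0,0],[0,0,0,-2,0,0,0],[0,0,0,0,0,0,0]]';python3 -m creep '[[0.14,0,0,0,0,0,0],[0.14,0,0,0,0,0,0],[0.14,0,0,0,0,0,0],[0.14,0,0,0,0,0,0],[0.14,0,0,0,0,0,0],[0.14,0,0,0,0,0,0],[0.14,0,0,0,0,0,0],[0.14,0,0,0,0,0,0]]'; python3 -c "
from h import *
st();to(.5768,.0929,.20,188.9)"
```

```text
time_s: 60.3
tcp_pos: [0.4174, 0.2736, 0.082]
eef_rot: [-121.1, 89.9, 41.7]
contact_force: [-0.2, -0.7, 0.7]
gripper_width: 0.0442
time_s: 60.9
tcp_pos: [0.4167, 0.2735, 0.0812]
eef_rot: [-139.3, 90.0, 23.6]
contact_force: [-0.9, 0.8, 1.9]
gripper_width: 0.0122
60.9 [0.4167 0.2735 0.0812] [-139.26   89.99   23.57] F [-0.9  0.8  1.9] w 0.0122 J [ 55.9  12.6 -32.2   0.  -45.2  16.9]
time_s: 61.6
tcp_pos: [0.4178, 0.2746, 0.2098]
eef_rot: [-115.7, 89.7, 47.2]
contact_force: [0.1, 1.1, -0.6]
gripper_width: 0.0126
time_s: 62.4
tcp_pos: [0.4163, 0.2731, 0.2059]
eef_rot: [121.1, 90.0, -140.6]
contact_force: [-0.3, -0.7, 0.4]
gripper_width: 0.0118
62.4 [0.4163 0.2731 0.2059] [ 121.06   89.96 -140.62] F [-0.3 -0.7  0.4] w 0.0118 J [ 55.9   4.6 -22.9  -0.  -62.5 -47.6]
turn [-0.01  -0.    -0.001] shift cm [  0.59 -13.06 -20.29]
```

```bash
python3 -m creep '[[-0.01,0,0,0,0,0,0],[0,0,0,0,-1.3,-2,0],[0,0,0,0,-1.3,-2,0],[0,0,0,0,-1.3,-2,0],[0,0,0,0,-1.3,-2,0],[0,0,0,0,-1.3,-2,0],[0,0,0,0,-1.3,-2,0],[0,0,0,0,-1.3,-2,0]]';python3 -m creep '[[0,0,0,0,-1.3,-2,0],[0,0,0,0,-1.3,-2.1,0],[0,0,0,0,-1.2,-2.2,0],[0,0,0,0,0,0,0],[0,0,0,0,0,0,0]]'; python3 -c "
from h import *
st();to(.5768,.0929,.10,188.9)"
```

```text
time_s: 63.2
tcp_pos: [0.5293, 0.1489, 0.206]
eef_rot: [99.0, 90.0, -161.5]
contact_force: [-0.4, 0.8, 0.3]
gripper_width: 0.012
time_s: 63.7
tcp_pos: [0.5764, 0.0932, 0.2056]
eef_rot: [96.2, 89.9, -164.5]
contact_force: [-0.4, -0.2, -0.5]
gripper_width: 0.0122
63.7 [0.5764 0.0932 0.2056] [  96.18   89.95 -164.47] F [-0.4 -0.2 -0.5] w 0.0122 J [ 28.4  12.9 -12.9  -0.  -64.3 -19. ]
turn [ 0.008 -0.    -0.001] shift cm [10.56 -0.04 -0.04]
```

```bash
python3 -m creep '[[0,0,0,0,-0.04,-0.04,0],[0,0,0,2,0,0,0],[0,0,0,2,0,0,0],[0,0,0,2,0,0,0],[0,0,0,1.5,0,0,0],[0,0,0,1.5,0,0,0],[0,0,0,0,0,0,0]]'; python3 -m creep '[[0,0,0,0.7,0,0,0],[0,0,0,0.7,0,0,0],[0,0,0,0.2,0,0,0],[0,0,0,0,0,0,0]]';  python3 -c "
from h import *
st()"; python3 -m creep '[[0,0,0,0,0,0,20],[0,0,0,0,0,0,35],[0,0,0,0,0,0,40],[0,0,0,0,0,0,40],[0,0,0,-1,0,0,40],[0,0,0,-3,0,0,40],[0,0,0,-3,0,0,40],[0,0,0,-3,0,0,40]]';python3 -m creep '[[0,0,0,-3,0,0,40],[0,0,0,0,0,0,40],[0,0,0,0,0,0,40]]'; python3 w.py tb7
python3 tub.py tb7; python3 chk.py tb7; python3 - <<'E'
from h import *
t,d=r.capture("top"); Q=cloud("top",d); cv2.imwrite("pics/end.png",cv2.resize(t[110:270,110:400],None,fx=2.75,fy=2.75,interpolation=cv2.INTER_CUBIC))
m=(Q[...,2]>.08)&(Q[...,2]<.11)&(np.hypot(Q[...,0]-.507,Q[...,1]+.285)<.045); print("key",rect(Q[m]),np.median(Q[m][:,2]))
h=cv2.cvtColor(t,cv2.COLOR_BGR2HSV); m=(Q[...,2]>.045)&(Q[...,2]<.056)&(h[...,0]>15)&(h[...,0]<35)&(h[...,1]>90)&(np.hypot(Q[...,0]-.635,Q[...,1]+.12)<.03); print("spindle",m.sum(),rect(Q[m]))
E
```

```text
time_s: 64.4
tcp_pos: [0.5753, 0.0937, 0.1143]
eef_rot: [100.7, 89.8, -160.0]
contact_force: [0.1, -0.5, -0.2]
gripper_width: 0.0122
time_s: 64.8
tcp_pos: [0.5769, 0.0934, 0.1]
eef_rot: [105.9, 90.0, -154.9]
contact_force: [-0.8, 0.4, -0.2]
gripper_width: 0.0122
64.8 [0.5769 0.0934 0.1   ] [ 105.9    89.99 -154.86] F [-0.8  0.4 -0.2] w 0.0122 J [ 28.4  18.5 -20.4  -0.  -51.1 -19.1]
time_s: 65.6
tcp_pos: [0.5769, 0.0933, 0.202]
eef_rot: [-108.8, 90.0, -9.6]
contact_force: [0.9, -0.1, -0.3]
gripper_width: 0.0349
time_s: 65.9
tcp_pos: [0.5772, 0.0936, 0.2314]
eef_rot: [-66.5, 89.9, 32.7]
contact_force: [-0.8, 0.3, -1.0]
gripper_width: 0.0349
65.9 [0.5772 0.0936 0.2314] [-66.54  89.86  32.67] F [-0.8  0.3 -1. ] w 0.0349 J [ 28.3  11.8 -10.7  -0.  -67.3 -19.1]
BR 318 (array([602.3, -44.2]), array([14.8, 15.3]), 7.1) 0.1215296795045401
BL 245 (array([594.5,   8.8]), array([14.7, 15.6]), 9.9) 0.1215211026655672
AR 222 (array([589.,  42.]), array([15. , 15.2]), 79.2) 0.12181002347867481
AL 204 (array([581.,  95.]), array([15.1, 14.7]), 54.3) 0.12153794641403903
tab -0.045 369 (array([-44.5, -43.6]), array([14.3, 47.4]), 9.0) 0.10843575620004792
lip 1078 (array([-59.5, -45. ]), array([21.9, 78.9]), 0.4) 0.07764674540539657
tab 0.043 278 (array([-41.8,  43. ]), array([49.8, 13.6]), 86.4) 0.1085386984697567
lip 862 (array([-59.4,  43.3]), array([22.3, 79. ]), 0.4) 0.07767945529820716
key (array([ 506.2, -284.7]), array([12.4, 57.8]), 75.7) 0.09507035629926791
spindle 143 (array([ 635.5, -121.1]), array([33.1, 32.7]), 41.5)
```

View pics/end.png

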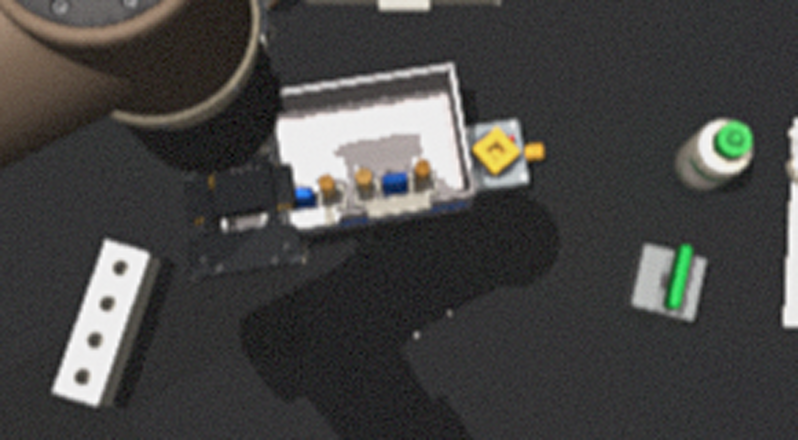

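View pics/tb7.png

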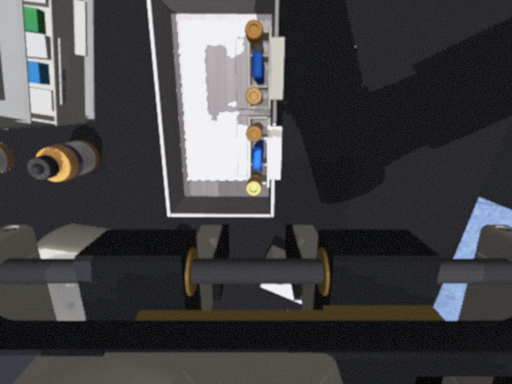

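The wrist picture shows both holders on the right-hand (front) rim, with tube caps at about (254,30), (254,97), (254,133) and (254,188). The top picture shows an empty rack, the key standing in its block at about (680,275), and the spindle turned at about (497,150).

```bash
python3 -c "
from h import *
r.close_job(); st()"
```

```text
the job is handed in; nothing more can be done
the job is handed in; nothing more can be done
```

The job is done and handed in at about 66 s; no verdict was reported.

- **Drain:** The drain spindle was turned clockwise with the key. The camera measured the turn as 56–57.6°, or about 0.98–1.0 rad, against the 0.9 rad needed. The key fits the recess loosely, so it had to be turned about 22° past the spindle before it reached the stop.
- **Key:** It is back in its stand. Its bar top measured 95 mm, as at the start, and its centre was within about 2 mm of the original spot.
- **Holders:** Both hang side by side on the front rim. The lips measured 77.7 mm high, the tabs 108.5 mm, both square to the rim within about a degree, with a gap of roughly 8 mm between them. Neither holder was seen to be knocked aside.
- **Tubes:** All four are in the cells, cap up, with cap tops at about 121.5 mm (expected about 123 mm). Their tops sit 3–4 mm off the cell centre towards the bath, a lean of a few degrees.
- **Bottles:** They were left alone. The last picture shows the wash bottle where it was, but the arm hid the red-capped one, so I did not re-measure it.

**Disagreements:**
- The top and wrist cameras differed by about 2–3 mm in y, which was within the fits.
- The jaws read about 12 mm on the 16 mm caps, yet the tubes held firmly.

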